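Fit the slicing disc and set the slice thickness

ROBOT

A 6-joint arm with a two-finger parallel gripper is mounted at the origin on the work surface. World frame = base frame: x ahead of the robot, y to its left, z up, the work surface at z = 0. Lengths are in m, angles in degrees, forces in N, time in s.
With the tool pointing down it reaches from about 0.375 to 0.975 m from the base axis. Payload 3.8 kg.
Tool frame: the origin (TCP) lies midway between the tips of the shut fingers; the grasp point (between the pads) lies 19 mm behind it (arm.pinch_z is the distance from the TCP to the grasp point, in m); x points along the fingers, z is the direction in which the jaws open and shut, and the axes are right-handed (so a half turn about x gives the same grasp; the last joint's range is limited). The gripper opens to 88 mm and grips with 3 to 60 N. Pads are 18 mm wide; open, the fingers measure 123 mm over their backs; the gripper's body (75 mm by 187 mm) begins 45 mm behind the grasp point.
Start: joints at [75.235, 15.12, 91.902, -0, 72.978, -2.114], TCP at [0.148, 0.659, 0.239] pointing down, gripper open.
Joint ranges: [-150.88, 150.88], [-54.13, 125.18], [17.81, 147.31], [-75.09, 255.09], [0, 152.58], [-146.25, 146.25]. Speed limits (degrees/s): [147.25, 147.25, 180, 180, 180, 180].

INTERFACE

Orientations are given as a 3x3 rotation matrix whose columns are the frame's x, y, z axes.
In Python, from bench import telemetry, snapshot, arm gives the robot as it stands.
- The arm moves only by the tool apply_moves, never from a script. Its argument "rows" is a list of rows, each an object with "slide": the shift along the tool's x, y, z scaled (see below), a list of three; "twist": the turn, a rotation vector about the tool's x, y, z scaled (see below), a list of three; "fingers": the gripper's target within -1 to 1 (fully open at 1, half-way at 0, shut at -1). In form: [{"slide": [tx, ty, tz], "twist": [wx, wy, wz], "fingers": fingers}, ...]. A call has 1 to 10 rows; each row shifts and turns the commanded pose from where the row before left it, along the tool's axes as they then stand; what a row does not reach is not made up. The controller multiplies each number of a shift by 0.3 m and each number of a turn by pi rad. A row lasts 1/10 s, in which the tool goes at most 50 mm and 8.59 degrees, less where a joint would pass 70% of its speed; a pose out of reach is approached as far as the arm can. A call with a number of a shift or a turn outside -1 to 1 is refused whole. A call with a gripper value outside its range is refused whole. The fingers move at their own pace and stop on an object; "force" is the grip in N (left out, the last holds). Time passes only in rows, so rows that do not move let the fingers close. It gives the time, the measured TCP pose, the force and the opening at its end, in the units of the state.
- telemetry.read_state(): the state, without advancing time (a new reading comes with each control period).
- snapshot(name): name is "side" or "top"; returns a dict with "color" (420x560x3 uint8, red, green, blue), "depth" (420x560 float32, m along the optical axis (not along the pixel's ray), 0 where there is no reading), "K" (3x3 intrinsics, pixels), "k1" (the pictures are not rectified: a ray, as slopes to the right and down, at radius r is drawn at 1 + k1 r^2 times it, then the intrinsics apply), "camera_from_world" (4x4, takes a point from world to camera coordinates). Camera axes: x right, y down, z forward; pixel columns grow to the right and rows downward; lengths in m; the calibration is good to about 2 mm. A picture is of the moment at which its call begins.
- arm.job_done(): hands the job in, once; it reports no verdict.
The state is a dict: "t": time; "qpos": joint angles; "joint_vel": joint speeds; "joint_torque": joint torques, N m; "ee_pos": TCP position; "eef_rot": TCP orientation; "wrist_force": force on the tool from outside, world axes, zero at the start; "torque": the same for the moment, N m; "finger_gap": finger opening in m.
Only numpy, scipy, OpenCV 4.12 (cv2) and the standard library are available. Lean on these libraries where they do the work, as an engineer would, in place of code of your own. Each camera call takes 0.05 s, during which the arm holds its last target.

TASK

Get the vegetable cutter ready for slicing: put the slicing disc (the one with the single long blade, not the grater) over the shaft in its leaning chamber, turn it until it drops over the drive pin and lies fully home on the drive plate, and set the thickness lever on its flank to the fourth of its five marks, counting from the chute end. Either job may come first; do not drop the disc, and leave the grating disc and the other loose things on the counter where they stand.

Things in the scene. Friction and masses are not known exactly. Their poses are not given: they have to be found in the camera images.
- slicing_disc: The slicing disc, 0.34 to 0.53 kg: round steel disc, 160 mm across, with one long straight blade beside its grip bar. Origin: centre of its underside; z up through the grip. Lies flat at first. Heights above the origin: round black boss (88 mm across) 0 to 12 mm, steel disc 12 to 16, blade to 21, grip bar 12 to 58 mm.
- slicing_grip (a point): Middle of the slicing disc's black grip bar, 37 mm above its underside. The bar is centred on the disc, 84 mm long along the disc's x, 32 mm wide along its y, with plain parallel sides; its top is 21 mm above this point, the steel disc 21 mm below. Hold it across y.
- slicing_bore (a point): Mouth of the central bore in the slicing disc's underside (same point as the disc's origin): 20 mm diameter, 38 mm deep. Around it are four equal holes, 11 mm diameter, 12 mm deep, at x = +-21, y = +-21 mm (29.7 mm from the centre). The drive pin may enter any of them, so the disc fits in four positions a quarter turn apart.
- chamber: The cutter's open round chamber; the cutter is fixed on the counter. Origin: centre of the drive plate's top face, 170 mm above the counter. z: the shaft's axis, up out of the chamber, leaning 30 degrees from vertical to the operator's side (chute side, roughly towards the robot). y: level, to the left as seen from the chute. x: to the back, rising 30 degrees.
- drive_plate (a point): Centre of the dark steel drive plate's top face (80 mm across): the disc's underside centre lies here when home. The chamber wall is 176 mm wide inside, 190 outside; its rim is 4 mm above the plate. One drive pin, 8 mm thick, 10 mm tall (top 3 mm tapered) stands 29.7 mm from the axis, in any direction: this is not reported.
- shaft_tip (a point): Top of the shaft: 18 mm diameter, 32 mm tall above the drive plate, its top 9 mm tapering to 10 mm. Plate, shaft and pin turn together, stiffly (0.8 N m). A disc whose holes miss the pin rests on the pin's tip, 10 mm too high; turned there by up to a quarter turn, either way, it drops home by its own weight or light pressure.
- thickness_lever (a joint): Angle of the slice-thickness lever on the cutter's right flank (chamber -y side), rad. Turns about the chamber's y direction; 0 is straight up, negative leans to the chute, positive to the back; range -0.8 to 0.8. Five raised marks at -0.70, -0.35, 0, 0.35, 0.70: the fourth from the chute end is 0.35. Friction (0.25 N m, 3 N at the knob) keeps it where it is left.
- lever_knob (a point): Centre of the lever's white knob: a round grip, 24 mm diameter, 44 mm long along the lever (22 mm to either side of this point), 88 mm from the pivot. Its centre line runs 37 mm outside the chamber's outer wall.
- lever_pivot (a point): Pivot of the lever, on the lever's centre line, 100 mm above the counter, 132 mm to the right (chamber -y) of the shaft. The quadrant with the marks is a plate of 55 mm radius about this axis, its outer face 12 mm inside the lever's centre line. Also: a steel bowl, 170 mm wide, 60 mm high, stands fast before the chute; the cutter's housing is 200 mm wide, 132 mm high at its back.
- grating_disc: The grating disc, to be left alone: same disc diameter, boss and grip bar as the slicing disc, but covered with rings of small teeth and without a blade. Origin: centre of its underside. It lies flat on the other side of the cutter.
- oil_bottle: Green oil bottle, 66 mm wide and 230 mm tall, at the back, to be left alone. Origin: centre of its underside.
- spice_jar: Glass jar with steel lid, 60 mm wide and 100 mm tall, to be left alone. Origin: centre of its underside.
- pusher: White plastic feed-tube pusher, 72 mm wide at its top and 134 mm tall, standing upright, to be left alone. Origin: centre of its underside.
- canister: White ceramic canister, 104 mm wide and 135 mm tall, at the back, to be left alone. Origin: centre of its underside.
- wooden_spoon: Wooden spoon, 260 mm long, lying on the counter on the left, to be left alone. Origin: on its underside, at mid-length.

How it is judged:
By the outcome, as a careful person would: the job done as asked, in the order asked, and still so for the second after the job is handed in, with the robot touching nothing.
It also fails if it takes over 64 s, if anything falls off the work surface, if the arm or the gripper's body presses on something with over 40 N, if the wrist force passes 120 N, or if a joint passes its speed limit or range.

## Working session

There is one attempt and no reset: what is moved stays moved. The work goes in short steps, Python scripts to look and compute and a tool call to move; the robot and the scene stay as the last step left them, time stands still between calls to the robot, and variables do not carry over. Pictures are saved under pics/ and viewed, and the job is handed in when it is done.

Besides the shell and the picture viewer there is one more tool, called as name(argument=value, ...) on one line, values as JSON. apply_moves: Moves the arm, as the interface text tells. Shifts and turns lie within -1 to 1; 1 stands for 0.3 m of shift or pi rad of turn. Its arguments: {"type":"object","properties":{"rows":{"type":"array","items":{"type":"object","properties":{"slide":{"type":"array","items":{"type":"number","minimum":-1,"maximum":1}},"twist":{"type":"array","items":{"type":"number","minimum":-1,"maximum":1}},"fingers":{"type":"number"}}}},"force":{"type":"number"}},"required":["rows"]}

```bash
ls; mkdir -p pics; cat > h.py <<'E'
import numpy as np, cv2
from bench import telemetry, snapshot, arm
def save(name,fn):
    s=snapshot(name); cv2.imwrite('pics/'+fn+'.png',s['color'][:,:,::-1]); np.savez('pics/'+fn+'.npz',**s); return s
def load(fn): return dict(np.load('pics/'+fn+'.npz'))
def ray(s,u,v):
    K=s['K'];d=np.array([(u-K[0,2])/K[0,0],(v-K[1,2])/K[1,1]])
    p=d.copy()
    for _ in range(20): p=d/(1+float(s['k1'])*(p@p))
    T=np.linalg.inv(s['camera_from_world']); return T[:3,3],T[:3,:3]@np.array([p[0],p[1],1.])
def onz(s,u,v,z):
    o,d=ray(s,u,v); return o+d*(z-o[2])/d[2]
def dep(s,u,v):
    o,d=ray(s,u,v); return o+d*s['depth'][int(round(v)),int(round(u))]
def cloud(s):
    K=s['K'];h,w=s['depth'].shape;uu,vv=np.meshgrid(np.arange(w),np.arange(h))
    d=np.stack([(uu-K[0,2])/K[0,0],(vv-K[1,2])/K[1,1]],-1);p=d.copy()
    for _ in range(20): p=d/(1+float(s['k1'])*(p**2).sum(-1,keepdims=True))
    c=np.concatenate([p,np.ones((h,w,1))],-1)*s['depth'][...,None]
    T=np.linalg.inv(s['camera_from_world']); return c@T[:3,:3].T+T[:3,3]
def proj(s,X):
    T=s['camera_from_world'];c=T[:3,:3]@X+T[:3,3];p=c[:2]/c[2];p=p*(1+float(s['k1'])*(p@p));K=s['K'];return np.array([K[0,0]*p[0]+K[0,2],K[1,1]*p[1]+K[1,2]])
E
python3 - <<'E'
from h import *
np.set_printoptions(precision=4,suppress=True)
for n in('side','top'):
    s=save(n,n+'0'); print(n,s['K'],s['k1'],np.linalg.inv(s['camera_from_world']))
print(telemetry.read_state(),arm.pinch_z)
E
```

```text
pics
side [[422.8615   0.     279.0108]
 [  0.     422.8615 209.2524]
 [  0.       0.       1.    ]] 0.02911137305843344 [[ 0.9764 -0.1441  0.1608  0.2995]
 [-0.2154 -0.5983  0.7718 -0.8729]
 [-0.015  -0.7882 -0.6152  0.8395]
 [ 0.      0.      0.      1.    ]]
top [[457.3768   0.     275.594 ]
 [  0.     457.3768 214.5625]
 [  0.       0.       1.    ]] -0.045209930243231396 [[ 0.0294 -0.994   0.1057  0.3553]
 [-0.9996 -0.029   0.0052  0.0087]
 [-0.0021 -0.1058 -0.9944  1.5143]
 [ 0.      0.      0.      1.    ]]
{'t': 0.1, 'qpos': array([75.2361, 15.1639, 91.9714, -0.0009, 72.9779, -2.1137]), 'joint_vel': array([ 0.0397, -0.1   , -0.1406,  0.0426,  0.0317, -0.0633]), 'joint_torque': array([  0.0009, -50.3616, -35.8069,   0.0732,   0.0234,  -0.    ]), 'ee_pos': array([0.1477, 0.658 , 0.2375]), 'eef_rot': array([[-0.0005, -0.9757,  0.219 ],
       [-0.0019,  0.219 ,  0.9757],
       [-1.    ,  0.0001, -0.002 ]]), 'wrist_force': array([ 0.2097,  0.2695, -0.2891]), 'torque': array([-0.0662,  0.0024, -0.0331]), 'finger_gap': 0.08784467141031392} 0.0187
```

View pics/side0.png

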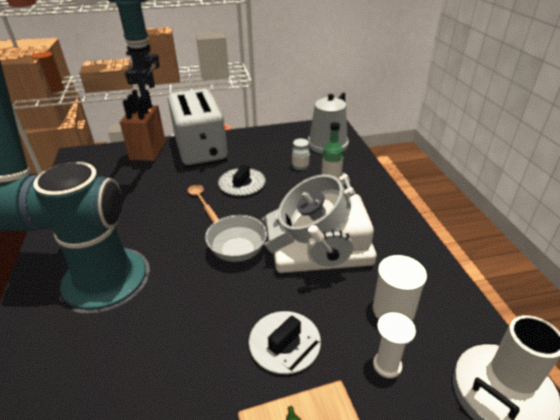

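View pics/top0.png

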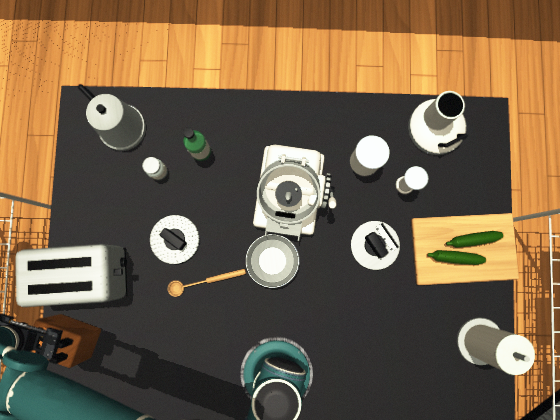

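The side view shows the slicing disc at (285,341), the chamber at (313,205) and the lever knob at about (313,232). The top view shows the slicing disc at (375,245), the chamber at (289,192) and the knob at (333,202). I'll zoom in next.

```bash
python3 - <<'E'
from h import *
a=load('side0')['color'][:,:,::-1];b=load('top0')['color'][:,:,::-1]
z=lambda i,x,y,w,h:cv2.resize(i[y:y+h,x:x+w],(400,300),interpolation=cv2.INTER_CUBIC)
cv2.imwrite('pics/z0.png',np.vstack([np.hstack([z(a,260,160,133,100),z(a,230,300,107,80)]),np.hstack([z(b,240,140,120,90),z(b,335,210,80,60)])]))
E
```

```text
(no output)
```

View pics/z0.png

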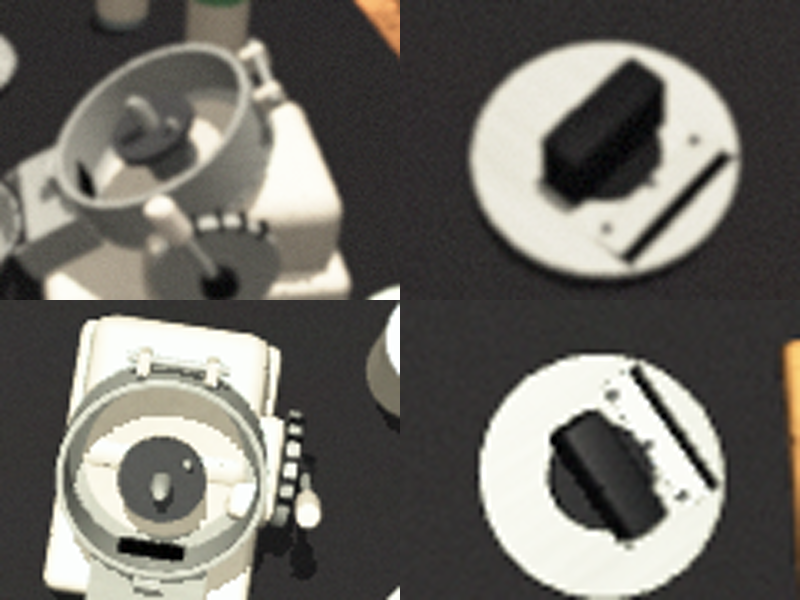

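```bash
python3 - <<'E'
from h import *
np.set_printoptions(precision=4,suppress=True)
t=load('top0');C=cloud(t);c=t['color'].astype(int)
# slicing disc in top: bright mask near counter
g=c.sum(-1)/3
m=np.zeros(g.shape,np.uint8);m[215:275,345:405]=(g[215:275,345:405]>110)
cnt=max(cv2.findContours(m,cv2.RETR_EXTERNAL,cv2.CHAIN_APPROX_NONE)[0],key=cv2.contourArea)
hull=cv2.convexHull(cnt)
P=np.array([onz(t,u,v,.016)[:2] for u,v in cnt[:,0].astype(float)])
A=np.c_[2*P,np.ones(len(P))];s=np.linalg.lstsq(A,(P**2).sum(1),rcond=None)[0]
print('disc c',s[:2],'r',np.sqrt(s[2]+s[:2]@s[:2]))
sub=C[225:265,355:400];gs=g[225:265,355:400]
bar=sub[(gs<60)&(sub[...,2]>.045)]
print('bar',len(bar),bar.mean(0),np.percentile(bar[:,2],[5,50,95]))
r=cv2.minAreaRect((bar[:,:2]*1000).astype(np.float32));print(r, cv2.boxPoints(r))
# plate: patch fit
vv,uu=np.mgrid[175:210,270:312]
S=C[175:210,270:312];G=g[175:210,270:312]
mm=(G<90)&(S[...,2]>.12)
print(mm.sum());
for row in range(175,210,2): print(row,' '.join('%3d'%x for x in g[row,270:312]))
E
```

```text
disc c [ 0.4245 -0.3119] r 0.07935518394694277
bar 220 [ 0.4223 -0.3103  0.0627] [0.0484 0.0564 0.0624]
((411.399658203125, -164.0837860107422), (81.67870330810547, 354.00482177734375), 5.001555919647217) [[ 355.2842    8.6842]
 [ 386.1474 -343.9727]
 [ 467.5151 -336.8517]
 [ 436.6519   15.8051]]
324
175 162 162 163 162 160 164 160 162 162 161 162 160 238 240 240 240 241 242 242 241 241 241 242 242 243 175 165 164 162 164 163 162 164 163 163 166 166 166 167 136 175 207
177 162 159 161 161 159 163 164 239 242 242 243 242 243 243 242 242 242 243 243 244 243 244 243 244 244 245 244 244 244 243 243 242 176 164 169 166 167 165 167 166 146 124
179 163 159 160 161 240 242 243 243 243 242 243 243 243 241 241 243 243 243 243 244 244 244 243 242 243 243 244 243 243 244 243 243 245 245 243 242 174 163 165 161 164 147
181 238 241 243 243 243 243 243 243 243 243 243 243 243 187 178 108  81 100  86  85  83 130 134 217 242 243 243 243 243 244 244 245 244 245 244 243 243 241 242 179 169 163
183 253 253 252 252 252 252 247 251 251 228 142  94  83  87  89  89  87  89  88  88  86  88  89  84  89  92 12
[... 1597 characters left out ...]
 249 252 253
203 214 216 240 244 244 244 245 182 165 127  99  89  88  86  87  88  88  57  51  50  86  88  87  89  89  89  89 122 161 166 166 165 243 246 246 245 245 229 196 236 245 247
205 213 213 214 216 234 244 245 245 182 169 165 168 143 113  94  91  88  88  89  86  90  88  89  92 115 157 166 167 167 168 170 165 243 245 242 222 213 212 203 134 117 124
207 192 213 214 212 212 217 219 240 246 245 183 168 169 170 171 169 167 163 166 166 167 168 170 166 170 168 168 168 165 167 243 237 219 217 214 215 213 213 210 183 139 131
209 126 131 177 208 214 213 216 210 216 214 219 150 159 161 167 171 171 171 171 172 170 169 170 168 170 166 150 149 206 211 218 214 212 214 217 216 186 154 141 139 134 132
```

```bash
python3 - <<'E'
from h import *
np.set_printoptions(precision=4,suppress=True)
rng=np.random.default_rng(0)
def plane(P,tol=.004):
    best=None
    for _ in range(400):
        a,b,c=P[rng.choice(len(P),3,False)];n=np.cross(b-a,c-a);l=np.linalg.norm(n)
        if l<1e-6: continue
        n/=l;i=abs((P-a)@n)<tol
        if best is None or i.sum()>best.sum():best=i
    Q=P[best];m=Q.mean(0);n=np.linalg.svd(Q-m)[2][2];n*=np.sign(n[2]);return m,n,best.sum(),((Q-m)@n).std()
T={}
for nm,box,thr in(('top',(272,180,303,208),105),('side',(288,180,340,226),70)):
    s=load(nm+'0');g=s['color'].astype(float).mean(-1);x0,y0,x1,y1=box
    if nm=='side':
        for r in range(183,224,2): print(r,' '.join('%3d'%x for x in g[r,290:330]))
    m=np.zeros(g.shape,np.uint8);m[y0:y1,x0:x1]=g[y0:y1,x0:x1]<thr
    if nm=='top':
        cnt=max(cv2.findContours(m,cv2.RETR_EXTERNAL,cv2.CHAIN_APPROX_NONE)[0],key=cv2.contourArea)
        e=cv2.fitEllipse(cnt);print(nm,e,'plate c@.170',onz(s,*e[0],.170))
        C=cloud(s);P=C[m>0];print(len(P));P=P[(P[:,2]>.13)&(P[:,2]<.22)];print(plane(P))
        print('pin',onz(s,295.6,189.2,.180),'tip',onz(s,287.5,197.5,.197))
E
```

```text
top ((288.2758483886719, 193.37759399414062), (24.33315086364746, 25.004802703857422), 101.83232879638672) plate c@.170 [ 0.5625 -0.0201  0.17  ]
464
(array([ 0.5624, -0.0199,  0.1702]), array([-0.4904,  0.0451,  0.8703]), np.int64(395), np.float64(0.0019769371000193598))
pin [ 0.5741 -0.0412  0.18  ] tip [ 0.5462 -0.0176  0.197 ]
183  46  44  45  42  42  46  55  72 102 128 151 142 134 115  99  92  84  86  87  86  84  85  87  85  84  88  81  85  77  86  80  81  84  83  82  75  80  78  79  73
185  44  43  42  46  61  90 125 148 154 137 116  99  95  82  85  86  81  84  89  87  83  83  83  85  91  87  86  87  86  85  82  79  83  81  81  81  78  79  82  80
187  50  54  76 109 139 149 146 128 107  95  88  91  85  84  84  86  85  89  87  83  84  84  80  85  81  83  81  79  83  84  81  81  82  84  82  80  80  78  79  74
189  83 125 153 157 140 117 103 103  97  91  87  86  82  83  81  82  83  83  84  86  86  85  84  83  83  81  86  80  87  77  83  84  83  80  89  89  93  89  92  95
191 155 162 146 123 103 104  98 101  96  93  94  93  98 104 112 102  99  90  90  85  82  82  88  86  84  86  84
[... 1976 characters left out ...]
  61  65  71  89 115 143 167 176 161 134 112
217 136 168 191 204 215 228 236 232 216 186 158 156 155 154 156 156 156 156 148 126 100  69  57  52  52  61  64  64  65  84 110 138 165 175 165 145 119 104 102 105
219  94 161 199 209 223 228 221 186 163 157 155 152 156 156 158 154 146 156 154 154 140 112  87  73  68  82 103 135 151 165 171 168 153 132 107  94  93  93  99  97
221  62 132 182 206 211 202 181 163 159 157 155 157 155 158 153 151 152 152 157 155 153 153 146 151 155 166 180 183 172 143 123 100  94  91  92  93  90  96  94  99
223  32  93 154 186 174 162 158 158 156 155 154 159 157 158 155 156 158 159 161 166 171 179 183 184 174 162 142 118 107  94  87  88  88  92  89  92  92  92  96  99
```

```bash
cat >> h.py <<'E'
def bright_centroid(s,box,lo):
    x0,y0,x1,y1=box;g=s['color'].astype(float).mean(-1)
    m=np.zeros(g.shape,np.uint8);m[y0:y1,x0:x1]=g[y0:y1,x0:x1]>lo
    return m
def onplane(s,u,v,p,n):
    o,d=ray(s,u,v);return o+d*((p-o)@n)/(d@n)
E
python3 - <<'E'
from h import *
np.set_printoptions(precision=4,suppress=True)
t=load('top0');C=cloud(t);pc=np.array([.5625,-.0201,.170]);n=np.array([-.4904,.0451,.8703]);n/=np.linalg.norm(n)
# rim
P=C.reshape(-1,3);uvs=np.stack(np.mgrid[0:420,0:560],-1).reshape(-1,2)
for it in range(4):
    d=(P-pc)@n;q=P-pc-d[:,None]*n;r=np.linalg.norm(q,axis=1)
    k=(abs(d-.004)<.006)&(r>.085)&(r<.100)
    Q=P[k];m=Q.mean(0);nn=np.linalg.svd(Q-m)[2][2];nn*=np.sign(nn[2])
    # circle center in plane
    e1=np.cross([0,1,0],nn);e1/=np.linalg.norm(e1);e2=np.cross(nn,e1)
    ab=np.c_[(Q-m)@e1,(Q-m)@e2];s=np.linalg.lstsq(np.c_[2*ab,np.ones(len(ab))],(ab**2).sum(1),rcond=None)[0]
    cc=m+s[0]*e1+s[1]*e2;print(k.sum(),nn,'tilt',np.degrees(np.arccos(nn[2])),'yaw',np.degrees(np.arctan2(-nn[1],-nn[0])),'c',cc-.004*nn,'r',np.sqrt(s[2]+s[0]**2+s[1]**2))
    n=nn
# housing edges
g=t['color'].astype(float).mean(-1)
m=((C[...,2]>.118)&(C[...,2]<.146)&(C[...,0]>.5)&(C[...,0]<.75)&(abs(C[...,1])<.2)&(g>180))
Q=C[m];r=cv2.minAreaRect((Q[:,:2]*1000).astype(np.float32));print('housing',m.sum(),r)
# bar
sub=C[225:265,355:400];gs=g[225:265,355:400]
mk=((gs<60)&(sub[...,2]>.050)&(sub[...,2]<.066)).astype(np.uint8)
for z in mk: print(''.join('.#'[v] for v in z))
E
```

```text
473 [-0.4939  0.0542  0.8678] tilt 29.794895208397485 yaw -6.264078174738795 c [ 0.5623 -0.0192  0.1697] r 0.09132396387738084
476 [-0.4953  0.0565  0.8669] tilt 29.899340492308678 yaw -6.509008171696776 c [ 0.5623 -0.0191  0.1697] r 0.09126272477965865
476 [-0.4965  0.057   0.8662] tilt 29.98163726327314 yaw -6.544283653919445 c [ 0.5623 -0.0191  0.1697] r 0.09123398723355788
475 [-0.4971  0.0572  0.8658] tilt 30.02225206137091 yaw -6.568542599282157 c [ 0.5624 -0.0192  0.1697] r 0.09121163829552263
housing 1330 ((605.3502807617188, -40.94756317138672), (201.89854431152344, 223.60943603515625), 85.23770141601562)
.............................................
.............................................
.............................................
.............................................
.............................................
.............................................
.............................................
..................#..........................
................####.........................
..............########.......................
..............#...
[... 661 characters left out ...]
..........
....................###.########.............
......................####.#####.............
......................###########............
.......................#########.............
.......................########..............
........................######...............
.........................####................
..........................#..................
.............................................
.............................................
.............................................
.............................................
.............................................
.............................................
.............................................
```

```bash
python3 - <<'E'
from h import *
g=load('top0')['color'].astype(float).mean(-1)
for r in range(226,264): print(r,' '.join('%3d'%x for x in g[r,353:402]))
a=load('side0')['color'][:,:,::-1];b=load('top0')['color'][:,:,::-1]
z=lambda i,x,y,w,h:cv2.resize(i[y:y+h,x:x+w],(400,300),interpolation=cv2.INTER_CUBIC)
cv2.imwrite('pics/z1.png',np.hstack([z(a,295,210,67,50),z(b,305,170,40,30)]))
E
```

```text
226  50  53  51  49  49  57 173 245 245 246 246 247 246 245 246 246 246 246 245 244 243 244 240 191 252 249 249 249 243  28  27  69 182 243 242 241 233 138  51  48  47  47  47  49  47  48  48  48  50
227  51  51  51  48  55 168 246 246 246 247 246 246 246 246 246 246 245 245 245 245 244 242 226 248 236 240 249 250 250 247  27  26 126 242 241 242 242 231 136  47  52  48  51  50  49  49  48  49  51
228  47  52  52  55 170 245 247 246 248 247 246 247 246 246 246 244 245 245 244 244 243 243 241 154 119 163 250 249 249 245 142  24  47 148 242 242 241 241 234 181  50  46  50  50  46  47  47  49  49
229  53  49  53 168 246 247 247 247 247 247 247 246 246 246 245 245 244 245 243 243 243 245 242 125 118 172 250 249 250 249 242  58  24  69 184 241 242 241 241 231 135  48  47  48  49  47  51  47  49
230  51  50 115 246 247 247 247 246 247 247 247 246 245 245 245 245 245 243 243 244 246 246 246 239 185 249 250 250 250 249 250 247  24  24 130 242 241 241 240 239 230 135  47  48  48  48  47  48  49
231  54  67 226 247 247 246 247 246 246 247 245 246 245 245 244 244 244 244 246 246 244 215 243 244 
[... 5799 characters left out ...]
 241 240 239 238 239 241 241 241 241 242 242 242 242 240 238 238 238 213  83  49  49  48  48  48  46
261  48  50  48  45 158 243 244 244 242 242 241 241 243 243 243 244 241 241 240 240 241 241 241 240 239 238 238 239 240 241 242 241 243 242 242 242 239 239 239 238 215  83  49  48  49  50  50  51  48
262  50  49  49  47  43 160 242 242 242 241 242 243 243 243 243 241 240 240 240 241 241 241 240 238 238 238 240 241 242 241 241 242 242 243 242 240 238 239 239 216  87  47  48  49  49  48  46  44  50
263  50  50  49  48  50  46 157 241 242 244 243 244 244 243 243 240 240 241 242 242 241 240 238 237 238 239 240 241 241 242 242 242 243 241 239 239 241 238 221 129  50  48  50  47  45  45  47  48  45
```

View pics/z1.png

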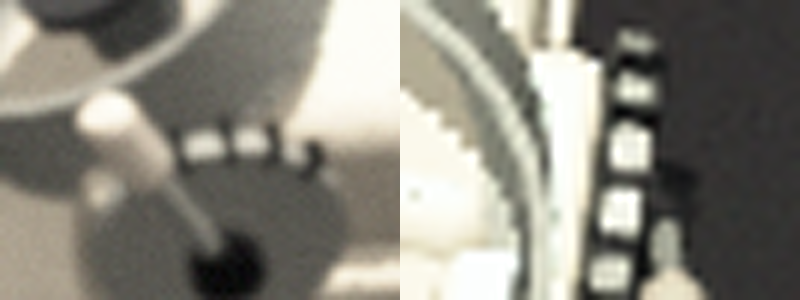

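```bash
python3 - <<'E'
from h import *
np.set_printoptions(precision=4,suppress=True)
t=load('top0');s=load('side0')
yaw=np.radians(-5.5)
h=np.array([np.cos(yaw),np.sin(yaw),0]);y=np.array([-np.sin(yaw),np.cos(yaw),0]);Z=np.array([0,0,1.])
n=-.5*h+np.cos(np.pi/6)*Z; x=np.cos(np.pi/6)*h+.5*Z
for pc in([.5624,-.0197,.170],):
    pc=np.array(pc);q=onplane(t,295.6,189.2,pc+.009*n,n)-pc;print('pin',q@x,q@y,np.hypot(q@x,q@y),np.degrees(np.arctan2(q@y,q@x)))
    q=onplane(t,287.8,194.5,pc,y)-pc;print('shaft',q@x,q@y,q@n)
    L=pc-.132*y
    f=lambda S,u,v:(lambda X:(X,(X-pc)@h,X[2]))(onplane(S,u,v,L,y))
    print('side pivot',f(s,333.2,254.4));print('side knob',f(s,316.8,234.3),'top end',f(s,313.1,228.4));print('top knob',f(t,333,202))
    g=t['color'].astype(float).mean(-1);
for r in range(188,212):print(r,' '.join('%3d'%v for v in g[r,322:342]))
a=onz(t,370.2,240,.058);b=onz(t,379.7,254,.058);print('bar az',np.degrees(np.arctan2(*(a-b)[[1,0]])))
a=onz(t,382.8,226,.021);b=onz(t,396.3,246,.021);print('blade az',np.degrees(np.arctan2(*(a-b)[[1,0]])),a,b)
# bar top corners ends: 
c=np.array([.4245,-.3119,.058]);print(proj(t,c),proj(t,np.array([.4245,-.3119,.016])))
E
```

```text
pin 0.01954591198747739 -0.020077356766565545 0.028020402034128054 -45.76843022163411
shaft -0.04194043878415227 -2.2812258251223458e-18 -0.09842522650471448
side pivot (array([ 0.5851, -0.1545,  0.099 ]), np.float64(0.03555267742504451), np.float64(0.09901092962796698))
side knob (array([ 0.5409, -0.1502,  0.1711]), np.float64(-0.008876423868333129), np.float64(0.17107750032635893)) top end (array([ 0.5313, -0.1493,  0.1907]), np.float64(-0.01850186330568128), np.float64(0.19069961931734702))
top knob (array([ 0.5365, -0.1498,  0.1996]), np.float64(-0.013290975718255636), np.float64(0.19955662602325908))
188 245 227 101  65 103 100  81  43  48  29  28  26  33  50  50  50  48  50  51  49
189 242 214  94 155 241 241 238  78  59  46  35  30  44  52  50  49  50  48  48  48
190 241 198  95 191 242 242 238  61  54  57  45  35  40  47  52  51  52  50  51  51
191 237 152  88 225 238 238 234  56  39  56  46  35  38  50  51  50  47  50  50  50
192 235 131  62 230 235 233 222  49  75 156 115  41  48  48  49  53  50  52  49  48
193 236 111  40 100 100 144 129  33 130 161 148  49  50  52  49  51
[... 974 characters left out ...]
41 249 249 249 249 250 232  86  49  49  48  51  55
206  95 105 113  95  31  27  49 205 249 249 248 248 248 162  59  47  49  47  48  52
207  66  83  91  48  29  27  47  72 229 248 249 249 188  73  51  53  51  51  51  52
208  30  32  35  30  23  26  47  29  66  92 110 100  63  49  49  53  50  49  50  51
209  31  26  24  29  26  27  48  25  25  29  51  49  50  50  51  50  52  49  50  49
210  27  25  29  24  26  49  49  31  27  30  50  49  49  49  49  49  49  52  50  51
211  25  27  26  25  27  28  47  26  25  29  48  49  51  51  50  50  51  52  50  51
bar az 35.102721246870125
blade az 34.788064691643925 [ 0.4865 -0.3363  0.021 ] [ 0.4222 -0.3809  0.021 ]
[377.7582 244.2435] [374.9438 244.7738]
```

```bash
cat >> h.py <<'E'
from scipy.spatial.transform import Rotation as R, Slerp
np.set_printoptions(precision=4,suppress=True)
yaw=np.radians(-5.5)
h=np.array([np.cos(yaw),np.sin(yaw),0]);y=np.array([-np.sin(yaw),np.cos(yaw),0]);Z=np.array([0,0,1.])
n=-.5*h+np.cos(np.pi/6)*Z; x=np.cos(np.pi/6)*h+.5*Z
pc=np.array([.5624,-.0197,.170])
piv=np.array([.5851,-.1545,.100])
def lev(a,rho):
    l=np.sin(a)*h+np.cos(a)*Z
    return piv+rho*l,np.c_[-l,y,np.cos(a)*h-np.sin(a)*Z]
def plan(p0,R0,wps,per=.045,ang=8.0,seps=None):
    """wps: list of (p,R); prints rows"""
    out=[];p=np.array(p0);Rm=np.array(R0)
    for pt,Rt in wps:
        rv=(R.from_matrix(Rm.T@Rt)).as_rotvec();N=int(max(1,np.ceil(np.linalg.norm(pt-p)/per),np.ceil(np.degrees(np.linalg.norm(rv))/ang)))
        ps=p;Rs=Rm
        for i in range(1,N+1):
            pi=ps+(pt-ps)*i/N;Ri=Rs@R.from_rotvec(rv*i/N).as_matrix()
            sl=np.round(Rm.T@(pi-p)/.3,3);tw=np.round(R.from_matrix(Rm.T@Ri).as_rotvec()/np.pi,3)
            p=p+Rm@sl*.3;Rm=Rm@R.from_rotvec(tw*np.pi).as_matrix()
            out.append((sl,tw))
        print('--wp',N)
        for sl,tw in out[-N:]: print('{"slide":%s,"twist":%s}'%(list(map(float,sl)),list(map(float,tw))))
    print('end',p)
def now():
    s=telemetry.read_state();return s,s['ee_pos'],s['eef_rot']
E
python3 - <<'E'
from h import *
t=load('top0')
for z in(.165,.175): print('knob top',onz(t,332.3,203,z), (onz(t,332.3,203,z)-pc)@y)
s,p,Rm=now()
a=-.552
P1,R1=lev(a,.073);P0,_=lev(a,.15)
print(P0,P1)
up=p.copy();up[2]=.36
plan(p,Rm,[(up,Rm),(P0+[0,0,.08],R1)])
E
```

```text
knob top [ 0.5382 -0.1519  0.165 ] -0.13395571824909416
knob top [ 0.5369 -0.1508  0.175 ] -0.13290069860568185
[ 0.5068 -0.147   0.2277] [ 0.547  -0.1508  0.1622]
--wp 3
{"slide":[-0.136, 0.0, -0.0],"twist":[0.0, 0.0, 0.0]}
{"slide":[-0.136, 0.0, -0.001],"twist":[0.0, 0.0, 0.0]}
{"slide":[-0.136, 0.0, 0.0],"twist":[0.0, 0.0, 0.0]}
--wp 20
{"slide":[0.009, -0.088, -0.118],"twist":[0.022, -0.007, -0.006]}
{"slide":[0.008, -0.095, -0.111],"twist":[0.023, -0.007, -0.007]}
{"slide":[0.008, -0.104, -0.105],"twist":[0.022, -0.008, -0.006]}
{"slide":[0.007, -0.11, -0.097],"twist":[0.023, -0.007, -0.006]}
{"slide":[0.008, -0.116, -0.09],"twist":[0.022, -0.007, -0.007]}
{"slide":[0.008, -0.123, -0.081],"twist":[0.022, -0.007, -0.006]}
{"slide":[0.009, -0.127, -0.073],"twist":[0.023, -0.007, -0.006]}
{"slide":[0.01, -0.132, -0.064],"twist":[0.022, -0.008, -0.006]}
{"slide":[0.011, -0.137, -0.054],"twist":[0.023, -0.007, -0.007]}
{"slide":[0.013, -0.139, -0.045],"twist":[0.022, -0.007, -0.006]}
{"slide":[0.014, -0.142, -0.036],"twist":[0.022, -0.007, -0.006]}
{"slide":[0.017, -0.144, -0.026],"twist":[0.023, -0.008, -0.007]}
{"slide":[0.019, -0.145, -0.016],"twist":[0.022, -0.007, -0.006]}
{"slide":[0.022, -0.146, -0.006],"twist":[0.022, -0.007, -0.006]}
{"slide":[0.024, -0.145, 0.003],"twist":[0.023, -0.007, -0.007]}
{"slide":[0.028, -0.144, 0.013],"twist":[0.022, -0.007, -0.006]}
{"slide":[0.031, -0.142, 0.022],"twist":[0.023, -0.008, -0.006]}
{"slide":[0.034, -0.139, 0.032],"twist":[0.022, -0.007, -0.007]}
{"slide":[0.038, -0.137, 0.04],"twist":[0.022, -0.007, -0.006]}
{"slide":[0.042, -0.132, 0.049],"twist":[0.023, -0.007, -0.006]}
end [ 0.5068 -0.147   0.3078]
```

apply_moves(rows=[{"slide": [-0.14,0,0],"twist": [0,0,0],"fingers": 0.14},{"slide": [-0.14,0,0],"twist": [0,0,0],"fingers": 0.14},{"slide": [-0.13,0,0],"twist": [0,0,0],"fingers": 0.14},{"slide": [0.01,-0.09,-0.12],"twist": [0.022,-0.007,-0.006],"fingers": 0.14},{"slide": [0.01,-0.095,-0.11],"twist": [0.022,-0.007,-0.006],"fingers": 0.14},{"slide": [0.01,-0.105,-0.105],"twist": [0.022,-0.007,-0.006],"fingers": 0.14},{"slide": [0.01,-0.11,-0.095],"twist": [0.022,-0.007,-0.006],"fingers": 0.14},{"slide": [0.01,-0.115,-0.09],"twist": [0.022,-0.007,-0.006],"fingers": 0.14},{"slide": [0.01,-0.125,-0.08],"twist": [0.022,-0.007,-0.006],"fingers": 0.14},{"slide": [0.01,-0.125,-0.075],"twist": [0.022,-0.007,-0.006],"fingers": 0.14}], force=15)

```text
t: 1.1
ee_pos: [0.2757, 0.3756, 0.3381]
eef_rot: [[0.185, -0.751, 0.634], [0.077, 0.654, 0.752], [-0.98, -0.09, 0.179]]
wrist_force: [0.6, -0.1, 0.2]
finger_gap: 0.0502
```

apply_moves(rows=[{"slide": [0.01,-0.13,-0.065],"twist": [0.022,-0.007,-0.006],"fingers": 0.14},{"slide": [0.01,-0.135,-0.055],"twist": [0.022,-0.007,-0.006],"fingers": 0.14},{"slide": [0.01,-0.14,-0.045],"twist": [0.022,-0.007,-0.006],"fingers": 0.14},{"slide": [0.015,-0.14,-0.035],"twist": [0.022,-0.007,-0.006],"fingers": 0.14},{"slide": [0.015,-0.145,-0.025],"twist": [0.022,-0.007,-0.006],"fingers": 0.14},{"slide": [0.02,-0.145,-0.015],"twist": [0.022,-0.007,-0.006],"fingers": 0.14},{"slide": [0.02,-0.145,-0.005],"twist": [0.022,-0.007,-0.006],"fingers": 0.14},{"slide": [0.025,-0.145,0.005],"twist": [0.022,-0.007,-0.006],"fingers": 0.14},{"slide": [0.025,-0.145,0.01],"twist": [0.022,-0.007,-0.006],"fingers": 0.14},{"slide": [0.03,-0.14,0.02],"twist": [0.022,-0.007,-0.006],"fingers": 0.14}])

```text
t: 2.1
ee_pos: [0.4585, -0.0232, 0.3126]
eef_rot: [[0.448, -0.137, 0.883], [0.018, 0.989, 0.144], [-0.894, -0.049, 0.446]]
wrist_force: [0.1, -0.0, -0.2]
finger_gap: 0.0499
```

```bash
python3 - <<'E'
from h import *
s,p,Rm=now();print(s['t'],p,s['wrist_force'],s['qpos'])
P0,R1=lev(-.552,.15);P1,_=lev(-.552,.12)
plan(p,Rm,[(P0,R1),(P1,R1)])
E
```

```text
2.1 [ 0.4585 -0.0232  0.3126] [ 0.0573 -0.0042 -0.161 ] [-10.1045 -29.7776 127.7036   6.6562  56.1268 -21.0587]
--wp 4
{"slide":[0.079, -0.104, -0.011],"twist":[0.018, -0.007, -0.006]}
{"slide":[0.082, -0.103, -0.007],"twist":[0.018, -0.006, -0.005]}
{"slide":[0.082, -0.102, -0.002],"twist":[0.018, -0.007, -0.006]}
{"slide":[0.085, -0.101, 0.001],"twist":[0.018, -0.006, -0.006]}
--wp 1
{"slide":[0.1, 0.0, 0.0],"twist":[0.0, -0.0, 0.0]}
end [ 0.5224 -0.1486  0.2021]
```

apply_moves(rows=[{"slide": [0,-0.105,-0.01],"twist": [0.018,-0.007,-0.006],"fingers": 0.14},{"slide": [0,-0.105,-0.005],"twist": [0.018,-0.006,-0.006],"fingers": 0.14},{"slide": [0,-0.105,0],"twist": [0.018,-0.007,-0.006],"fingers": 0.14},{"slide": [0,-0.105,0],"twist": [0.018,-0.006,-0.006],"fingers": 0.14},{"slide": [0.15,0,0],"twist": [0,0,0],"fingers": 0.14},{"slide": [0.15,0,0],"twist": [0,0,0],"fingers": 0.14},{"slide": [0,0,0],"twist": [0,0,0],"fingers": 0.14},{"slide": [0,0,0],"twist": [0,0,0],"fingers": 0.14}])

```text
t: 2.9
ee_pos: [0.5071, -0.1514, 0.2367]
eef_rot: [[0.517, 0.093, 0.851], [-0.051, 0.996, -0.078], [-0.854, -0.004, 0.519]]
wrist_force: [0.8, 0.0, 0.8]
finger_gap: 0.0498
```

```bash
python3 - <<'E'
from h import *
s,p,Rm=now();print(s['t'],p,Rm,s['wrist_force'],s['qpos'])
P0,R1=lev(-.552,.12);P1,_=lev(-.552,.073)
plan(p,Rm,[(P0,R1),(P1,R1)])
save('side','side1');c=save('top','top1')
a=load('side1')['color'][:,:,::-1];b=c['color'][:,:,::-1]
z=lambda i,x,y,w,h:cv2.resize(i[y:y+h,x:x+w],(400,300),interpolation=cv2.INTER_CUBIC)
cv2.imwrite('pics/z2.png',np.hstack([z(a,260,170,133,100),z(b,270,150,107,80)]))
E
```

```text
2.9 [ 0.5071 -0.1514  0.2367] [[ 0.5169  0.0929  0.851 ]
 [-0.0514  0.9957 -0.0775]
 [-0.8545 -0.0037  0.5195]] [0.8026 0.0361 0.7624] [-26.0174 -19.4624 130.7764  16.2613  40.148  -30.5487]
--wp 1
{"slide":[0.124, 0.015, -0.017],"twist":[0.001, -0.002, 0.001]}
--wp 2
{"slide":[0.078, -0.0, 0.0],"twist":[0.0, 0.0, -0.0]}
{"slide":[0.079, -0.0, 0.0],"twist":[0.0, 0.0, -0.0]}
end [ 0.547  -0.1508  0.1621]
```

View pics/z2.png

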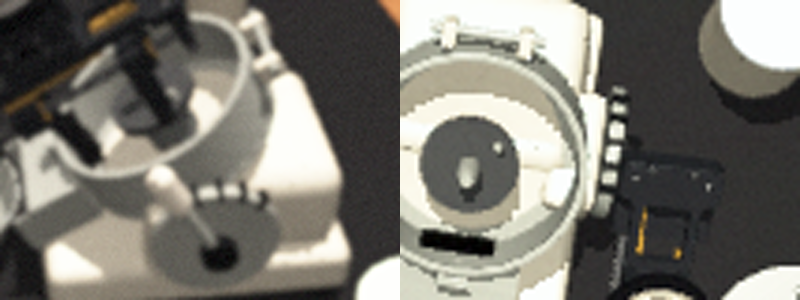

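apply_moves(rows=[{"slide": [0.06,0.01,-0.015],"twist": [0,0,0],"fingers": 0.14},{"slide": [0.06,0,0],"twist": [0,0,0],"fingers": 0.14},{"slide": [0.05,0,0],"twist": [0,0,0],"fingers": 0.14},{"slide": [0.05,0,0],"twist": [0,0,0],"fingers": 0.14},{"slide": [0.06,0,0],"twist": [0,0,0],"fingers": 0.14},{"slide": [0,0,0],"twist": [0,0,0],"fingers": 0.14}])

```text
t: 3.6
ee_pos: [0.5485, -0.1528, 0.1652]
eef_rot: [[0.521, 0.093, 0.849], [-0.053, 0.996, -0.076], [-0.852, -0.005, 0.523]]
wrist_force: [-0.3, 0.4, -0.4]
finger_gap: 0.0505
```

apply_moves(rows=[{"slide": [0,0,0],"twist": [0,0,0],"fingers": -0.6},{"slide": [0,0,0],"twist": [0,0,0],"fingers": -0.6},{"slide": [0,0,0],"twist": [0,0,0],"fingers": -0.6},{"slide": [0,0,0],"twist": [0,0,0],"fingers": -0.6}], force=10)

```text
t: 4.0
ee_pos: [0.5473, -0.1529, 0.1646]
eef_rot: [[0.519, 0.093, 0.85], [-0.053, 0.996, -0.077], [-0.853, -0.005, 0.522]]
wrist_force: [-8.7, 0.3, 5.2]
finger_gap: 0.0232
```

```bash
python3 - <<'E'
from h import *
s,p,Rm=now();print(s['t'],p,Rm,s['wrist_force'],s['torque'],s['finger_gap'])
d=p-piv;print(d@h,d@y,d[2],'rho',np.hypot(d@h,d[2]),'a',np.arctan2(d@h,d[2]))
save('side','side2')
a=load('side2')['color'][:,:,::-1]
cv2.imwrite('pics/z3.png',cv2.resize(a[170:270,260:393],(665,500),interpolation=cv2.INTER_CUBIC))
E
```

```text
4.0 [ 0.5473 -0.1529  0.1646] [[ 0.5192  0.0928  0.8496]
 [-0.0528  0.9957 -0.0765]
 [-0.853  -0.0051  0.5219]] [-8.7102  0.29    5.2354] [-0.0191  1.1911 -0.0451] 0.0232363375803069
-0.03781448112203794 -0.002009453042862495 0.06459540742319972 rho 0.07484986067253652 a -0.5296188307949841
```

View pics/z3.png

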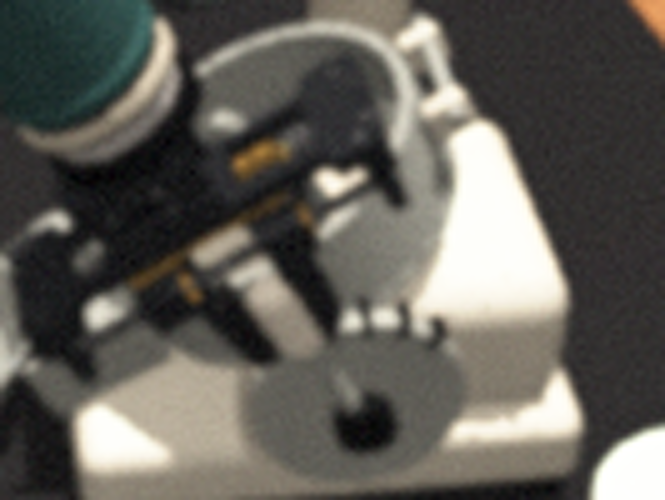

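apply_moves(rows=[{"slide": [0.0007,0,0.019],"twist": [0,0.024,0],"fingers": -0.6},{"slide": [0.0007,0,0.019],"twist": [0,0.024,0],"fingers": -0.6},{"slide": [0.0007,0,0.019],"twist": [0,0.024,0],"fingers": -0.6},{"slide": [0.0007,0,0.019],"twist": [0,0.024,0],"fingers": -0.6}])

```text
t: 4.45
ee_pos: [0.5666, -0.1547, 0.1717]
eef_rot: [[0.236, 0.093, 0.967], [-0.027, 0.996, -0.09], [-0.971, -0.005, 0.238]]
wrist_force: [-2.6, 0.3, -7.0]
finger_gap: 0.0232
```

```bash
cat >> h.py <<'E'
def levst():
    s,p,Rm=now();print(s['t'],s['wrist_force'],'tang',s['wrist_force']@Rm[:,2],'rad',s['wrist_force']@Rm[:,0],s['torque'],s['finger_gap'],s['qpos'])
    d=p-piv;print(d@h,d@y,d[2],'rho',np.hypot(d@h,d[2]),'a',np.arctan2(d@h,d[2]),'toola',np.arctan2(-Rm[:,0]@h,-Rm[2,0]))
E
python3 -c "
from h import *
levst()"
```

```text
4.45 [-2.629   0.2733 -6.9862] tang -4.229464504992054 rad 6.156430931116062 [0.0031 0.9675 0.0212] 0.02324135072699114 [-19.4733   0.5293 116.8495   4.0295  49.2587 -16.4227]
-0.018364670195250274 -0.001999022592059423 0.0716594940061189 rho 0.07397529447452916 a -0.25087751655873575 toola -0.2402705431529545
```

apply_moves(rows=[{"slide": [0.0007,0,0.0186],"twist": [0,0.0235,0],"fingers": -0.6},{"slide": [0.0007,0,0.0186],"twist": [0,0.0235,0],"fingers": -0.6},{"slide": [0.0007,0,0.0186],"twist": [0,0.0235,0],"fingers": -0.6},{"slide": [0.0007,0,0.0186],"twist": [0,0.0235,0],"fingers": -0.6},{"slide": [0.0007,0,0.0186],"twist": [0,0.0235,0],"fingers": -0.6},{"slide": [0.0007,0,0.0186],"twist": [0,0.0235,0],"fingers": -0.6},{"slide": [0.0007,0,0.0186],"twist": [0,0.0235,0],"fingers": -0.6},{"slide": [0.0007,0,0.0186],"twist": [0,0.0235,0],"fingers": -0.6},{"slide": [0,0,0],"twist": [0,0,0],"fingers": -0.6},{"slide": [0,0,0],"twist": [0,0,0],"fingers": -0.6}])

```text
t: 5.45
ee_pos: [0.6116, -0.1599, 0.1681]
eef_rot: [[-0.337, 0.093, 0.937], [0.026, 0.996, -0.09], [-0.941, -0.006, -0.338]]
wrist_force: [-3.3, -4.4, -11.3]
finger_gap: 0.0236
```

```bash
python3 -c "
from h import *
levst();save('side','side3')
a=load('side3')['color'][:,:,::-1]
cv2.imwrite('pics/z4.png',cv2.resize(a[170:270,260:393],(665,500),interpolation=cv2.INTER_CUBIC))"
```

```text
5.45 [ -3.266   -4.4027 -11.319 ] tang 1.163499854980892 rad 11.639060204661519 [-0.7146 -0.0777  0.2412] 0.02363112825051579 [-14.9918  26.0739  87.022   -3.5709  86.3684  -8.7422]
0.026931065670830468 -0.002844060770298371 0.06808027305343453 rho 0.07321342689149844 a 0.37668859927446663 toola 0.34496535639032433
```

View pics/z4.png

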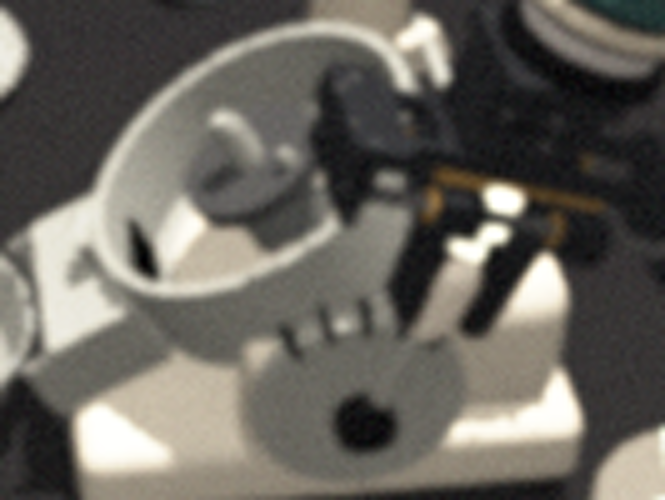

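apply_moves(rows=[{"slide": [0,0,0],"twist": [0,0,0],"fingers": 0.0},{"slide": [0,0,0],"twist": [0,0,0],"fingers": 0.0},{"slide": [0,0,0],"twist": [0,0,0],"fingers": 0.0},{"slide": [-0.04,-0.01,0],"twist": [0,0,0],"fingers": 0.0},{"slide": [-0.1,0,0],"twist": [0,0,0],"fingers": 0.0},{"slide": [-0.15,0,0],"twist": [0,0,0],"fingers": 0.0},{"slide": [-0.15,0,0],"twist": [0,0,0],"fingers": 0.0},{"slide": [-0.15,0,0],"twist": [0,0,0],"fingers": 0.0}])

```text
t: 6.3
ee_pos: [0.6723, -0.1668, 0.3415]
eef_rot: [[-0.332, 0.093, 0.939], [0.026, 0.996, -0.09], [-0.943, -0.005, -0.333]]
wrist_force: [0.3, -0.9, 0.2]
finger_gap: 0.0441
```

```bash
python3 -c "
from h import *
levst();save('side','side4');save('top','top4')
a=load('side4')['color'][:,:,::-1];b=load('top4')['color'][:,:,::-1]
cv2.imwrite('pics/z5.png',np.hstack([cv2.resize(a[210:270,300:380],(400,300),interpolation=cv2.INTER_CUBIC),cv2.resize(b[160:220,290:370],(400,300),interpolation=cv2.INTER_CUBIC)]))
"
```

```text
6.3 [ 0.3211 -0.8579  0.175 ] tang 0.32001694421188726 rad -0.2939999590230774 [-0.1891 -0.054  -0.0538] 0.044131881559232644 [-14.3827  27.9182  66.1769  -3.3951 105.0705  -9.3094]
0.08802561538903392 -0.003876647781259306 0.24154347345061497 rho 0.25708317434481404 a 0.3494715082774124 toola 0.339564977364461
```

View pics/z5.png

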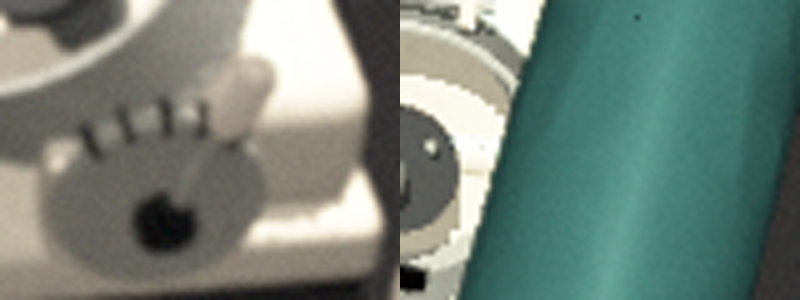

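```bash
python3 -c "
from h import *
s=load('side4');L=pc-.132*y
f=lambda u,v:(lambda X:np.array([(X-pc)@h,X[2]]))(onplane(s,u,v,L,y))
p=f(333,254);k=f(348.6,230);e=f(351.8,224);b=f(345.2,236.4)
for q in(k,e,b):print(q-p,np.arctan2(*(q-p)),np.hypot(*(q-p)))
print(p,np.arctan2(*(e-b)), np.arctan2(*(k-[.0356,.1])))
# predicted pixels for a in .30,.35,.40
for a in(.25,.30,.35,.40,.45):
  P=lambda r:proj(s,L+.0356*h+np.array([0,0,.1-L[2]])+r*(np.sin(a)*h+np.cos(a)*Z))
  print(a,P(.066),P(.088),P(.110))
c=s['color'].astype(float).mean(-1)
for r in range(220,244):print(r,' '.join('%3d'%v for v in c[r,335:362]))
"
```

```text
[0.0331 0.075 ] 0.4161108968558553 0.08198039468663225
[0.0393 0.093 ] 0.3997458803560416 0.10093688376228402
[0.0265 0.0554] 0.4459280319652455 0.06136571145659585
[0.035  0.1005] 0.32839304446206874 0.406580498489742
0.25 [341.6037 234.2322] [344.5327 227.2735] [347.5378 220.1374]
0.3 [342.8702 234.3925] [346.2392 227.4972] [349.6937 220.4301]
0.35 [344.1098 234.6036] [347.9079 227.7902] [351.8    220.8113]
0.4 [345.319  234.8647] [349.5342 228.1513] [353.8506 221.2795]
0.45 [346.4946 235.175 ] [351.1136 228.5792] [355.8399 221.8328]
220 124 131 132 133 136 137 138 142 145 149 151 164 185 218 235 242 243 248 252 254 254 254 253 254 253 254 254
221 120 129 125 128 134 133 137 139 143 142 154 168 182 201 208 209 211 223 239 248 253 254 254 253 253 254 254
222 123 125 127 131 129 135 139 150 150 154 161 169 175 183 192 191 187 190 202 231 248 253 254 253 253 253 253
223 123 122 123 130 133 142 151 155 152 163 169 173 173 186 190 192 191 183 189 210 240 252 254 253 253 253 253
224 123 124 126 131 140 151 156 160 159 167 176 176 174 179 183 191 190 184 182 188 230 249 254 253 253 252 25
[... 1429 characters left out ...]
 135 135 136 131 130 131 132
238  99  95  97  95  91  95 103 103 100  97  90  79  82 107 130 142 135 131 127 130 130 132 130 131 132 132 131
239 101  95 100  99  99  98 103 104  95  84  75  66  80 104 135 155 145 134 129 129 131 130 127 128 129 128 132
240  96  96 101  97 105 105 101  97  91  92  86  81  88  99 125 142 145 135 132 127 126 130 129 132 131 126 130
241  94  99 100 104 107 104 101  94  91  94  90  91  95  94 107 120 127 137 131 129 130 127 127 128 125 123 128
242 102  98 104 107 109 104  96  99  92  96  95  94  93  99 105 103 119 124 129 125 132 123 126 129 134 126 126
243 102 100 108 111 108  99  96  92  97  94  97  95  92 100  98  98 107 122 131 129 130 127 130 127 128 127 126
```

```bash
python3 -c "
from h import *
s=load('side4')
P=lambda a,r,o:proj(s,pc-o*y+.0356*h+np.array([0,0,.1-pc[2]])+r*(np.sin(a)*h+np.cos(a)*Z))
for a in(-.7,-.35,0,.35,.7):print(a,P(a,.055,.120),P(a,.055,.124))
print('pivot',P(0,0,.132),P(0,0,.12))
a=s['color'][:,:,::-1];im=cv2.resize(a[215:265,305:372],(804,600),interpolation=cv2.INTER_LANCZOS4)
for A,c in((.3,(255,0,0)),(.35,(0,255,0)),(.4,(0,0,255))):
  q=[tuple(int(v) for v in ((P(A,r,.132)-[305,215])*12+6)) for r in(.0,.11)];cv2.line(im,*q,c,1)
cv2.imwrite('pics/z6.png',im)
"
```

```text
-0.7 [319.0319 239.6582] [319.352  240.7494]
-0.35 [325.8964 236.1032] [326.239  237.1883]
0 [333.5829 234.3721] [333.9492 235.4525]
0.35 [341.0736 234.6971] [341.4616 235.7748]
0.7 [347.3863 237.0154] [347.7909 238.0928]
pivot [333.2437 254.1115] [332.1849 250.8063]
```

View pics/z6.png

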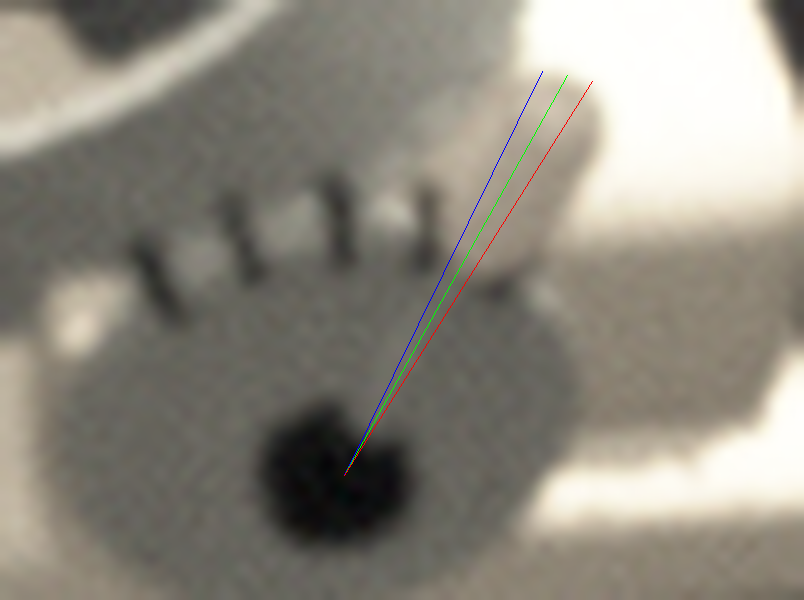

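```bash
python3 -c "
from h import *
s,p,Rm=now()
zj=np.array([np.cos(np.radians(-55)),np.sin(np.radians(-55)),0]);xd=np.array([0,0,-1.])
Rt=np.c_[xd,np.cross(zj,xd),zj]
plan(p,Rm,[(np.array([.4245,-.3119,.25]),Rt)])
"
```

```text
--wp 7
{"slide":[0.081, -0.079, -0.092],"twist":[0.039, -0.014, 0.007]}
{"slide":[0.075, -0.092, -0.084],"twist":[0.039, -0.014, 0.006]}
{"slide":[0.07, -0.103, -0.076],"twist":[0.039, -0.013, 0.007]}
{"slide":[0.064, -0.113, -0.065],"twist":[0.039, -0.014, 0.007]}
{"slide":[0.059, -0.122, -0.053],"twist":[0.039, -0.014, 0.007]}
{"slide":[0.055, -0.129, -0.041],"twist":[0.039, -0.014, 0.006]}
{"slide":[0.05, -0.133, -0.027],"twist":[0.039, -0.013, 0.007]}
end [ 0.4246 -0.3118  0.25  ]
```

apply_moves(rows=[{"slide": [0.08,-0.08,-0.09],"twist": [0.039,-0.014,0.007],"fingers": 0.14},{"slide": [0.075,-0.09,-0.085],"twist": [0.039,-0.014,0.006],"fingers": 0.14},{"slide": [0.07,-0.105,-0.075],"twist": [0.039,-0.013,0.007],"fingers": 0.14},{"slide": [0.065,-0.115,-0.065],"twist": [0.039,-0.014,0.007],"fingers": 0.14},{"slide": [0.06,-0.12,-0.055],"twist": [0.039,-0.014,0.007],"fingers": 0.14},{"slide": [0.055,-0.13,-0.04],"twist": [0.039,-0.014,0.006],"fingers": 0.14},{"slide": [0.05,-0.135,-0.025],"twist": [0.039,-0.013,0.007],"fingers": 0.14},{"slide": [0,0,0],"twist": [0,0,0],"fingers": 0.14},{"slide": [0,0,0],"twist": [0,0,0],"fingers": 0.14}])

```text
t: 7.3
ee_pos: [0.4185, -0.3123, 0.2437]
eef_rot: [[-0.015, 0.82, 0.572], [0.004, 0.572, -0.82], [-1.0, -0.01, -0.012]]
wrist_force: [0.2, -0.1, -1.0]
finger_gap: 0.0501
```

```bash
python3 -c "
from h import *
s,p,Rm=now();print(s['t'],p,s['qpos'],s['finger_gap'])
zj=np.array([np.cos(np.radians(-55)),np.sin(np.radians(-55)),0]);xd=np.array([0,0,-1.])
Rt=np.c_[xd,np.cross(zj,xd),zj]
plan(p,Rm,[(np.array([.4245,-.3119,.10]),Rt),(np.array([.4245,-.3119,.021]),Rt)])
save('side','side5');save('top','top5')
a=load('side5')['color'][:,:,::-1];b=load('top5')['color'][:,:,::-1]
z=lambda i,x,y,w,h:cv2.resize(i[y:y+h,x:x+w],(400,300),interpolation=cv2.INTER_CUBIC)
cv2.imwrite('pics/z7.png',np.vstack([np.hstack([z(a,230,280,120,90),z(a,305,215,67,50)]),np.hstack([z(b,335,210,80,60),z(b,290,160,80,60)])]))
"
```

```text
7.3 [ 0.4185 -0.3123  0.2437] [-39.2282  -1.1705 109.5398  -0.3798  72.4436  15.9859] 0.05009516010133023
--wp 4
{"slide":[0.12, 0.005, 0.004],"twist":[-0.0, -0.001, 0.001]}
{"slide":[0.119, 0.006, 0.004],"twist":[-0.0, -0.001, 0.001]}
{"slide":[0.12, 0.004, 0.003],"twist":[-0.0, -0.001, 0.0]}
{"slide":[0.12, 0.005, 0.003],"twist":[-0.001, -0.001, 0.001]}
--wp 2
{"slide":[0.132, 0.0, -0.0],"twist":[0.0, 0.0, 0.0]}
{"slide":[0.131, 0.0, -0.0],"twist":[0.0, 0.0, 0.0]}
end [ 0.4245 -0.312   0.021 ]
```

View pics/z7.png

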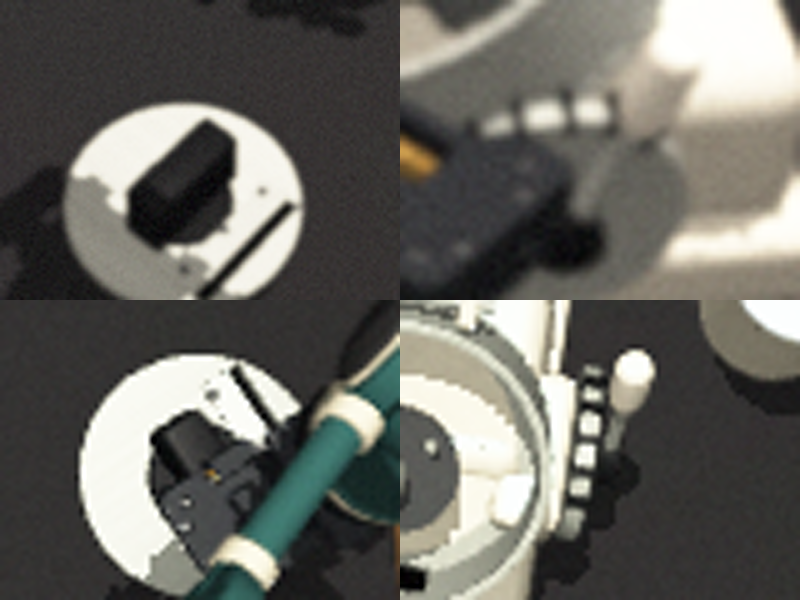

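```bash
python3 -c "
from h import *
t=load('top5');g=t['color'].astype(float).mean(-1)
for r in range(166,196):print(r,' '.join('%3d'%v for v in g[r,324:344]))
P=lambda a,r,o=.132:proj(t,pc-o*y+.0356*h+np.array([0,0,.1-pc[2]])+r*(np.sin(a)*h+np.cos(a)*Z))
for a in(.3,.35,.4,.45):print(a,P(a,.066),P(a,.088),P(a,.110))
print('old',[P(a,r) for a in(-.53,-.56) for r in(.066,.11)])
for a in(-.7,-.35,0,.35,.7):print(a,P(a,.055,.120))
print('pivot',P(0,0))
"
```

```text
166  53  50  53  51  49  52  53  53  50  50  51  50  51  51  54  47  49  49  48  50
167  50  51  52  53  53  51  53  52  53  50  53  54  51  50  50  52  50  48  52  50
168  50  51  48  53  51  52  52  51  50  49  53  51  51  51  51  48  49  51  49  48
169  49  50  52  49  53  52  52  52  51  53  53  52  48  48  52  50  47  50  48  52
170  50  50  50  52  53  51  51  48  49  51  50 140 224 224 184  55  49  47  52  49
171  53  48  50  52  52  49  52  52  50  69 227 250 251 251 250 220  54  46  52  48
172  51  51  52  49  51  52  50  47  52 168 250 252 252 252 252 251 126  52  53  52
173  52  50  67 143 113 101  58  49  60 219 250 252 252 252 252 252 187  52  51  51
174  49  59  79 138 163 160  95  54  66 226 242 252 253 252 252 251 210  57  54  51
175  55  57  67  47  52  76  40  44 105 175 236 245 248 249 246 232 150  54  50  49
176 242  97  50  22  22  27  20  29 138 166 200 229 241 239 234 174  76  54  49  52
177 234  95  45 152 104  60  52  54 149 169 180 189 190 178 170 145  55  50  47  49
178 233 112 110 206 204 198 104  74 154 168 177 181 179 165 149 104  52  52  49  50
179 236 
[... 1246 characters left out ...]
3  49
194  60  57  40  49  43  29  22  24  26  17  26  28  24  28  50  52  50  52  51  49
195  93 121 126 100  47  23  19  20  21  25  27  29  25  27  49  52  50  52  51  54
0.3 [334.0443 181.1712] [335.1759 177.7478] [336.3414 174.2211]
0.35 [334.1158 180.2139] [335.271  176.4577] [336.4598 172.5909]
0.4 [334.1787 179.2864] [335.354  175.2093] [336.5626 171.0157]
0.45 [334.2326 178.3912] [335.4249 174.0062] [336.6497 169.4999]
old [array([331.8342, 198.7966]), array([332.5468, 204.4839]), array([331.7301, 199.3994]), array([332.3672, 205.5126])]
-0.7 [327.2351 199.6642]
-0.35 [328.2058 193.815 ]
0 [329.0339 187.4963]
0.35 [329.6072 181.5605]
0.7 [329.8521 176.7963]
pivot [330.8388 190.8642]
```

```bash
python3 -c "
from h import *
def sil(s,a,ph=.0356):
  l=np.sin(a)*h+np.cos(a)*Z;e=np.cos(a)*h-np.sin(a)*Z;b=pc-.132*y+ph*h;b=np.array([b[0],b[1],.1])
  q=np.array([proj(s,b+r*l+.012*(np.cos(w)*e+np.sin(w)*y)) for r in(.066,.11) for w in np.linspace(0,6.28,60)])
  return q[:,0].min(),q[:,0].max(),q[:,1].min(),q[:,1].max()
t=load('top5');s=load('side4')
for a in(.3,.35,.4,.45):print(a,'top',np.round(sil(t,a),1),'side',np.round(sil(s,a),1))
t0=load('top0');s0=load('side0')
for a in(-.5,-.55,-.6):print(a,'top',np.round(sil(t0,a),1),'side',np.round(sil(s0,a),1))
g=s0['color'].astype(float).mean(-1)
for r in range(222,250):print(r,' '.join('%3d'%v for v in g[r,302:330]))
"
```

```text
0.3 top [330.1 340.4 170.6 184.7] side [338.2 354.5 217.2 237.8]
0.35 top [330.1 340.6 169.1 183.7] side [339.5 356.5 217.5 238. ]
0.4 top [330.2 340.6 167.6 182.7] side [340.8 358.5 217.9 238.3]
0.45 top [330.3 340.7 166.2 181.6] side [342.1 360.3 218.4 238.7]
-0.5 top [327.9 336.9 194.4 207.3] side [309.2 326.4 222.5 241.9]
-0.55 top [327.7 336.6 195.5 208.9] side [307.3 325.1 223.5 242.6]
-0.6 top [327.6 336.3 196.6 210.5] side [305.4 323.8 224.5 243.4]
222 159 155 154 152 154 155 155 156 161 164 173 177 181 177 173 160 136 111  92  91  89  83  89  89  97  92  97  92
223 157 158 155 156 158 159 161 166 171 179 183 184 174 162 142 118 107  94  87  88  88  92  89  92  92  92  96  99
224 157 161 163 164 161 170 175 177 184 189 193 181 159 136 110  95  85  83  85  86  88  89  88  91  91  95  95  94
225 164 170 173 177 180 186 179 181 192 207 219 215 201 169 139 101  89  86  88  89  91  89  90  87  88  93  90  93
226 181 187 184 184 181 176 171 182 214 234 242 245 243 232 195 137  98  85  86  90  88  87  83  90  89  92  94  95
227 174 174 163 157 145 142 163 210 237 246 248 250 251 248
[... 1908 characters left out ...]
  86
244 154 150 151 145 140 125 117 122 136 151 142 127 112  99  90  84  84  84  87  81  82  86 100 111 121 114  99  89
245 157 157 155 155 148 129 118 114 115 121 122 115  98  89  86  87  81  87  90  86  79  80  88 105 117 122 114  97
246 155 155 154 152 148 128 115 107 106 107 107  92  92  82  85  84  85  79  90  84  84  83  84  87 103 119 120 115
247 156 158 157 155 149 125 112 106 102 106  95  98  88  85  85  84  84  85  84  86  84  81  83  83  91 107 121 120
248 158 155 156 153 149 130 111 102  96  99  87  89  84  86  85  83  83  82  88  86  84  90  81  79  85  94 111 117
249 156 160 158 155 147 127 110 100  94  88  89  85  89  87  82  87  86  86  87  86  89  88  81  85  80  87 102 111
```

The lever reads about 0.35: 0.347 in the side view, 0.364 in the top view and 0.345 from the tool orientation. Next is the disc grasp.

apply_moves(rows=[{"slide": [0.12,0.005,0.004],"twist": [0,-0.001,0.001],"fingers": 0.14},{"slide": [0.12,0.005,0.004],"twist": [0,-0.001,0.001],"fingers": 0.14},{"slide": [0.12,0.005,0.003],"twist": [0,-0.001,0],"fingers": 0.14},{"slide": [0.12,0.005,0.003],"twist": [0,-0.001,0.001],"fingers": 0.14},{"slide": [0.08,0,0],"twist": [0,0,0],"fingers": 0.14},{"slide": [0.08,0,0],"twist": [0,0,0],"fingers": 0.14},{"slide": [0.06,0,0],"twist": [0,0,0],"fingers": 0.14},{"slide": [0,0,0],"twist": [0,0,0],"fingers": 0.14},{"slide": [0,0,0],"twist": [0,0,0],"fingers": 0.14}])

```text
t: 8.3
ee_pos: [0.4267, -0.3116, 0.0333]
eef_rot: [[-0.001, 0.818, 0.575], [-0.001, 0.575, -0.818], [-1.0, -0.001, 0.0]]
wrist_force: [0.2, 0.3, 0.2]
finger_gap: 0.0501
```

```bash
python3 -c "
from h import *
s,p,Rm=now();print(s['t'],p,Rm,s['wrist_force'],s['finger_gap'])
save('side','side6')
cv2.imwrite('pics/z8.png',cv2.resize(load('side6')['color'][280:400,210:370,::-1],(640,480),interpolation=cv2.INTER_CUBIC))
"
```

```text
8.3 [ 0.4267 -0.3116  0.0333] [[-0.0009  0.8182  0.575 ]
 [-0.0007  0.575  -0.8182]
 [-1.     -0.0011  0.0001]] [0.1745 0.2791 0.223 ] 0.05009170027220992
```

View pics/z8.png

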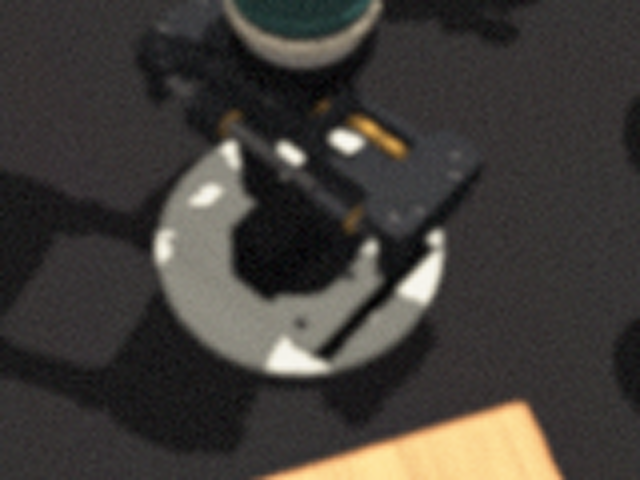

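apply_moves(rows=[{"slide": [0.02,-0.006,-0.004],"twist": [0,0,0],"fingers": 0.14},{"slide": [0.02,0,0],"twist": [0,0,0],"fingers": 0.14},{"slide": [0,0,0],"twist": [0,0,0],"fingers": 0.14},{"slide": [0,0,0],"twist": [0,0,0],"fingers": -0.4},{"slide": [0,0,0],"twist": [0,0,0],"fingers": -0.4},{"slide": [0,0,0],"twist": [0,0,0],"fingers": -0.4},{"slide": [0,0,0],"twist": [0,0,0],"fingers": -0.4}], force=40)

```text
t: 9.05
ee_pos: [0.4229, -0.3119, 0.0212]
eef_rot: [[-0.001, 0.819, 0.573], [-0.001, 0.573, -0.819], [-1.0, -0.001, 0.0]]
wrist_force: [-0.6, 0.4, 0.5]
finger_gap: 0.0318
```

apply_moves(rows=[{"slide": [-0.02,0,0],"twist": [0,0,0],"fingers": -0.4},{"slide": [-0.06,0,0],"twist": [0,0,0],"fingers": -0.4},{"slide": [-0.1,0,0],"twist": [0,0,0],"fingers": -0.4},{"slide": [-0.1,0,0],"twist": [0,0,0],"fingers": -0.4},{"slide": [0,0,0],"twist": [0,0,0],"fingers": -0.4},{"slide": [0,0,0],"twist": [0,0,0],"fingers": -0.4}])

```text
t: 9.65
ee_pos: [0.4229, -0.3116, 0.1048]
eef_rot: [[-0.001, 0.819, 0.573], [-0.001, 0.573, -0.819], [-1.0, -0.001, 0.0]]
wrist_force: [-0.2, -0.1, -4.1]
finger_gap: 0.0316
```

```bash
python3 -c "
from h import *
s,p,Rm=now();print(s['t'],p,Rm,s['wrist_force'],s['torque'],s['finger_gap'])
save('side','side7');save('top','top7')
a=load('side7')['color'][:,:,::-1];b=load('top7')['color'][:,:,::-1]
z=lambda i,x,y,w,h:cv2.resize(i[y:y+h,x:x+w],(400,300),interpolation=cv2.INTER_CUBIC)
cv2.imwrite('pics/z9.png',np.hstack([z(a,220,250,160,120),z(b,330,200,107,80)]))
"
```

```text
9.65 [ 0.4229 -0.3116  0.1048] [[-0.0006  0.8193  0.5733]
 [-0.0011  0.5733 -0.8193]
 [-1.     -0.0011  0.0005]] [-0.233  -0.0621 -4.1432] [-0.0634  0.0955 -0.0234] 0.0315960561312154
```

View pics/z9.png

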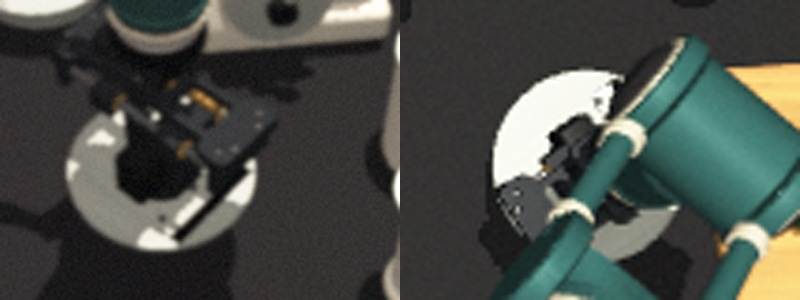

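```bash
python3 -c "
from h import *
from scipy.optimize import least_squares
p=now()[1];zt=p[2]-.0212+.016
t=load('top7');g=t['color'].astype(float).mean(-1);zc=proj(t,np.array([.4245,-.3119,zt]));
C0=np.array([.4245,-.3119])
for nm,zz in(('top',zt),('side',zt)):
  s=load(nm+'7');g=s['color'].astype(float).mean(-1);P=[];A=[]
  for w in np.arange(0,360,3):
    prof=[];rs=np.arange(.070,.090,.0005)
    for r in rs:
      u,v=proj(s,np.array([C0[0]+r*np.cos(np.radians(w)),C0[1]+r*np.sin(np.radians(w)),zz]))
      prof.append(cv2.getRectSubPix(g.astype(np.float32),(1,1),(float(u),float(v)))[0,0])
    prof=np.array(prof);
    if prof[:10].mean()>180 and prof[-6:].mean()<80:
      i=np.argmin(abs(prof-(prof[:6].mean()+prof[-6:].mean())/2));P.append(C0+rs[i]*np.array([np.cos(np.radians(w)),np.sin(np.radians(w))]));A.append(w)
  P=np.array(P);print(nm,len(P),A)
  if len(P)>5:
    f=least_squares(lambda c:np.hypot(*(P-c).T)-.080,C0);print(f.x,np.abs(f.fun).max(),'offset tool y,z',(np.r_[f.x,0]-np.r_[p[:2],0])@now()[2][:,1:])
"
```

```text
top 38 [np.int64(0), np.int64(3), np.int64(6), np.int64(9), np.int64(12), np.int64(15), np.int64(18), np.int64(21), np.int64(24), np.int64(27), np.int64(30), np.int64(33), np.int64(36), np.int64(39), np.int64(42), np.int64(45), np.int64(48), np.int64(51), np.int64(54), np.int64(57), np.int64(60), np.int64(63), np.int64(66), np.int64(69), np.int64(72), np.int64(75), np.int64(78), np.int64(81), np.int64(84), np.int64(87), np.int64(90), np.int64(93), np.int64(96), np.int64(99), np.int64(348), np.int64(351), np.int64(354), np.int64(357)]
[ 0.4238 -0.3104] 0.0008303860096721544 offset tool y,z [0.0019 0.0012]
side 17 [np.int64(111), np.int64(141), np.int64(243), np.int64(246), np.int64(249), np.int64(252), np.int64(255), np.int64(258), np.int64(261), np.int64(318), np.int64(321), np.int64(324), np.int64(327), np.int64(330), np.int64(333), np.int64(336), np.int64(339)]
[ 0.4239 -0.312 ] 0.004658825480885642 offset tool y,z [0.0011 0.0025]
```

```bash
cat >> h.py <<'E'
def ins(hh,psi=-1.,oy=.0017,c=None):
    c=pc if c is None else c
    a=np.radians(psi);zj=np.cos(a)*x+np.sin(a)*y;ty=np.cross(zj,-n)
    return c+n*(hh+.0212)-oy*ty,np.c_[-n,ty,zj]
E
python3 -c "
from h import *
t=load('top0');s0=load('side0');
for S in(t,s0):print('tip',proj(S,pc+.032*n),'base',proj(S,pc),'neck',proj(S,pc+.023*n))
print('pin px',proj(t,pc+.010*n+.0297*(np.cos(np.radians(-45))*x+np.sin(np.radians(-45))*y)),proj(s0,pc+.010*n+.0297*(np.cos(np.radians(-45))*x+np.sin(np.radians(-45))*y)))
for nm,S,b in(('top',t,(272,178,306,208)),('side',s0,(284,183,330,225))):
  im=S['color'][b[1]:b[3],b[0]:b[2],::-1];im=cv2.resize(im,None,fx=12,fy=12,interpolation=cv2.INTER_CUBIC)
  for hh,c in((0,(0,0,255)),(.032,(0,255,0)),(.010,(255,0,0))):
    for rr in((.04,) if hh==0 else (.005,) if hh>.02 else ()):
      pts=[((proj(S,pc+hh*n+rr*(np.cos(w)*x+np.sin(w)*y))-b[:2])*12+6).astype(int) for w in np.linspace(0,6.28,40)]
      cv2.polylines(im,[np.array(pts)],True,c,1)
  q=pc+.010*n+.0297*(np.cos(np.radians(-46))*x+np.sin(np.radians(-46))*y)
  pts=[((proj(S,q+.004*(np.cos(w)*x+np.sin(w)*y))-b[:2])*12+6).astype(int) for w in np.linspace(0,6.28,40)];cv2.polylines(im,[np.array(pts)],True,(255,255,0),1)
  cv2.imwrite('pics/ov_'+nm+'.png',im)
"
```

```text
tip [287.7113 197.3758] base [288.1431 193.4193] neck [287.8346 196.2455]
tip [304.755  193.3527] base [310.5236 201.3945] neck [306.3968 195.6417]
pin px [295.9664 188.8972] [317.29   199.8569]
```

View pics/ov_top.png

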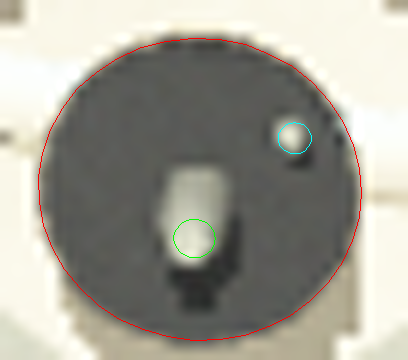

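View pics/ov_side.png

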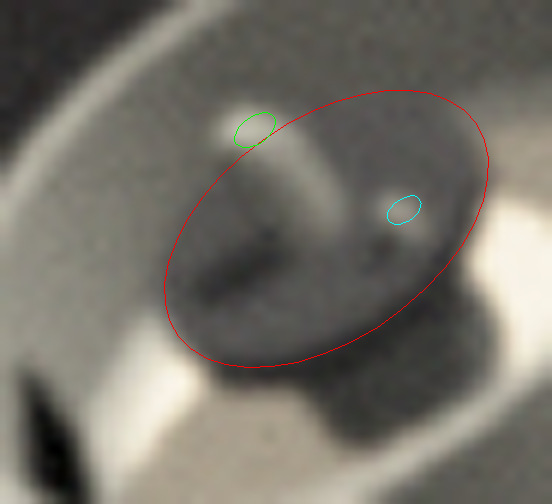

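```bash
python3 -c "
from h import *
s,p,Rm=now()
up=p.copy();up[2]=.36
T,Rt=ins(.09);print(T)
plan(p,Rm,[(up,Rm),(T+[0,0,.03],Rt),(T,Rt)],per=.04,ang=6)
"
```

```text
[ 0.5069 -0.0161  0.2663]
--wp 7
{"slide":[-0.122, -0.0, -0.0],"twist":[0.0, 0.0, 0.0]}
{"slide":[-0.123, -0.001, -0.001],"twist":[0.0, 0.0, 0.0]}
{"slide":[-0.122, 0.0, -0.0],"twist":[0.0, 0.0, 0.0]}
{"slide":[-0.123, -0.0, -0.001],"twist":[0.0, 0.0, 0.0]}
{"slide":[-0.122, -0.0, -0.0],"twist":[0.0, 0.0, 0.0]}
{"slide":[-0.123, -0.001, -0.001],"twist":[0.0, 0.0, 0.0]}
{"slide":[-0.122, 0.0, -0.0],"twist":[0.0, 0.0, 0.0]}
--wp 10
{"slide":[0.021, 0.08, -0.064],"twist":[-0.026, -0.016, 0.007]}
{"slide":[0.02, 0.084, -0.059],"twist":[-0.027, -0.015, 0.008]}
{"slide":[0.02, 0.088, -0.052],"twist":[-0.026, -0.016, 0.007]}
{"slide":[0.019, 0.092, -0.045],"twist":[-0.026, -0.016, 0.007]}
{"slide":[0.019, 0.095, -0.039],"twist":[-0.027, -0.015, 0.008]}
{"slide":[0.02, 0.098, -0.032],"twist":[-0.026, -0.016, 0.007]}
{"slide":[0.02, 0.099, -0.024],"twist":[-0.026, -0.016, 0.007]}
{"slide":[0.022, 0.1, -0.018],"twist":[-0.027, -0.015, 0.008]}
{"slide":[0.024, 0.102, -0.01],"twist":[-0.026, -0.016, 0.007]}
{"slide":[0.025, 0.101, -0.003],"twist":[-0.026, -0.016, 0.007]}
--wp 1
{"slide":[0.087, -0.001, -0.05],"twist":[-0.0, 0.0, 0.0]}
end [ 0.507  -0.0161  0.2662]
```

apply_moves(rows=[{"slide": [-0.12,0,0],"twist": [0,0,0],"fingers": -0.4},{"slide": [-0.12,0,0],"twist": [0,0,0],"fingers": -0.4},{"slide": [-0.12,0,0],"twist": [0,0,0],"fingers": -0.4},{"slide": [-0.12,0,0],"twist": [0,0,0],"fingers": -0.4},{"slide": [-0.12,0,0],"twist": [0,0,0],"fingers": -0.4},{"slide": [-0.12,0,0],"twist": [0,0,0],"fingers": -0.4},{"slide": [-0.12,0,0],"twist": [0,0,0],"fingers": -0.4}])

```text
t: 10.45
ee_pos: [0.4225, -0.3109, 0.3554]
eef_rot: [[-0.005, 0.819, 0.573], [0.002, 0.573, -0.819], [-1.0, -0.003, -0.005]]
wrist_force: [-0.1, 1.0, -3.4]
finger_gap: 0.0315
```

apply_moves(rows=[{"slide": [0.02,0.08,-0.065],"twist": [-0.026,-0.016,0.007],"fingers": -0.4},{"slide": [0.02,0.085,-0.06],"twist": [-0.027,-0.015,0.008],"fingers": -0.4},{"slide": [0.02,0.09,-0.05],"twist": [-0.026,-0.016,0.007],"fingers": -0.4},{"slide": [0.02,0.09,-0.045],"twist": [-0.026,-0.016,0.007],"fingers": -0.4},{"slide": [0.02,0.095,-0.04],"twist": [-0.027,-0.015,0.008],"fingers": -0.4},{"slide": [0.02,0.1,-0.03],"twist": [-0.026,-0.016,0.007],"fingers": -0.4},{"slide": [0.02,0.1,-0.025],"twist": [-0.026,-0.016,0.007],"fingers": -0.4},{"slide": [0.02,0.1,-0.02],"twist": [-0.027,-0.015,0.008],"fingers": -0.4},{"slide": [0.025,0.1,-0.01],"twist": [-0.026,-0.016,0.007],"fingers": -0.4},{"slide": [0.025,0.1,0],"twist": [-0.026,-0.016,0.007],"fingers": -0.4}])

```text
t: 11.45
ee_pos: [0.5079, -0.0155, 0.2891]
eef_rot: [[0.497, 0.109, 0.861], [-0.05, 0.994, -0.097], [-0.866, 0.005, 0.5]]
wrist_force: [0.4, -0.5, -3.3]
finger_gap: 0.0313
```

apply_moves(rows=[{"slide": [0,0,0],"twist": [0,0,0],"fingers": -0.4},{"slide": [0,0,0],"twist": [0,0,0],"fingers": -0.4}])

```text
t: 11.65
ee_pos: [0.5078, -0.0162, 0.2896]
eef_rot: [[0.495, 0.111, 0.862], [-0.05, 0.994, -0.099], [-0.867, 0.006, 0.498]]
wrist_force: [0.1, 0.6, -3.1]
finger_gap: 0.0311
```

```bash
python3 -c "
from h import *
s,p,Rm=now();print(s['t'],p,s['qpos'],s['wrist_force'],s['torque'],s['finger_gap'])
T,Rt=ins(.075);T2,_=ins(.045);print('hh now',(p-pc)@n-.0212)
plan(p,Rm,[(T,Rt),(T2,Rt)],per=.04,ang=6)
save('side','side8');save('top','top8')
a=load('side8')['color'][:,:,::-1];b=load('top8')['color'][:,:,::-1]
z=lambda i,x,y,w,h:cv2.resize(i[y:y+h,x:x+w],(400,300),interpolation=cv2.INTER_CUBIC)
cv2.imwrite('pics/z10.png',np.hstack([z(a,240,130,160,120),z(b,240,130,133,100)]))
"
```

```text
11.65 [ 0.5078 -0.0162  0.2896] [ -4.0501 -24.4579 127.9239  -1.2073  46.6876   2.9937] [ 0.1269  0.63   -3.1489] [-0.005   0.6003  0.0659] 0.03111124056101801
hh now 0.10967568997715738
--wp 1
{"slide":[0.116, -0.0, -0.041],"twist":[0.001, -0.001, 0.001]}
--wp 1
{"slide":[0.1, -0.0, -0.0],"twist":[-0.0, 0.0, -0.0]}
end [ 0.5294 -0.0182  0.2273]
```

View pics/z10.png

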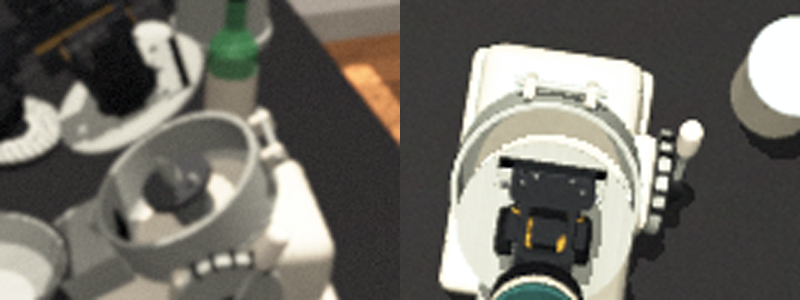

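```bash
cat >> h.py <<'E'
from scipy.optimize import least_squares
def discfit(nm,fn,off=.0052,lo=150,hi=None):
    """expected disc top plane at TCP + tool x*off ; edge fit in tool y,z"""
    s=load(fn);_,p,Rm=now();c0=p+Rm[:,0]*off+.0017*Rm[:,1]
    g=s['color'].astype(np.float32).mean(-1);P=[];A=[]
    rs=np.arange(.068,.092,.0005)
    for w in np.arange(0,360,3):
        d=np.array([np.cos(np.radians(w)),np.sin(np.radians(w))])
        prof=np.array([cv2.getRectSubPix(g,(1,1),tuple(float(k) for k in proj(s,c0+Rm[:,1]*d[0]*r+Rm[:,2]*d[1]*r)))[0,0] for r in rs])
        gr=-np.diff(prof);i=np.argmax(gr)
        if gr[i]>12 and prof[:6].mean()-prof[-6:].mean()>25 and 3<i<len(gr)-3: P.append(d*rs[i]);A.append(int(w))
    P=np.array(P);f=least_squares(lambda c:np.hypot(*(P-c).T)-.08,[0,0],loss='soft_l1',f_scale=.001)
    print(nm,len(P),A[:1],A[-1:],'centre minus expected (tool y,z)',f.x,'med res',np.median(abs(f.fun)))
E
python3 -c "
from h import *
discfit('top','top8');discfit('side','side8')"
```

```text
top 34 [0] [357] centre minus expected (tool y,z) [-0.0007  0.0081] med res 0.002023875888729293Traceback (most recent call last):
  File "<string>", line 3, in <module>
    discfit('top','top8');discfit('side','side8')
                          ~~~~~~~^^^^^^^^^^^^^^^^
  File "h.py", line 73, in discfit
    P=np.array(P);f=least_squares(lambda c:np.hypot(*(P-c).T)-.08,[0,0],loss='soft_l1',f_scale=.001)
                    ~~~~~~~~~~~~~^^^^^^^^^^^^^^^^^^^^^^^^^^^^^^^^^^^^^^^^^^^^^^^^^^^^^^^^^^^^^^^^^^^
    return func(*args, **kwargs)
    vector_fun = VectorFunction(
        fun_wrapped,
    ...<6 lines>...
        workers=workers
    )
    self._update_fun()
    ~~~~~~~~~~~~~~~~^^
    self.f = self.fun_wrapped(xp_copy(self.x))
             ~~~~~~~~~~~~~~~~^^^^^^^^^^^^^^^^^
    return np.atleast_1d(self.fun(x))
                         ~~~~~~~~^^^
    return self.f(x, *self.args, **self.kwargs)
           ~~~~~~^^^^^^^^^^^^^^^^^^^^^^^^^^^^^^
  File "h.py", line 73, in <lambda>
    P=np.array(P);f=least_squares(lambda c:np.hypot(*(P-c).T)-.08,[0,0],loss='soft_l1',f_scale=.001)
                                                      ~^~
ValueError: operands could not be broadcast together with shapes (0,) (2,)
```

```bash
python3 -c "
from h import *
out=[]
_,p,Rm=now()
for nm,b in(('top8',(250,160,330,230)),('side8',(240,120,340,207))):
  S=load(nm);f=400/(b[2]-b[0]);im=cv2.resize(S['color'][b[1]:b[3],b[0]:b[2],::-1],(400,int(f*(b[3]-b[1]))),interpolation=cv2.INTER_CUBIC)
  for off,c in((.0052,(0,0,255)),(.0092,(0,255,0))):
    pts=[((proj(S,p+Rm[:,0]*off+.0017*Rm[:,1]+.08*(np.cos(w)*Rm[:,1]+np.sin(w)*Rm[:,2]))-b[:2])*f+f/2).astype(int) for w in np.linspace(0,6.28,60)];cv2.polylines(im,[np.array(pts)],True,c,1)
  out.append(im[:345])
cv2.imwrite('pics/ov8.png',np.hstack(out))"
```

```text
(no output)
```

View pics/ov8.png

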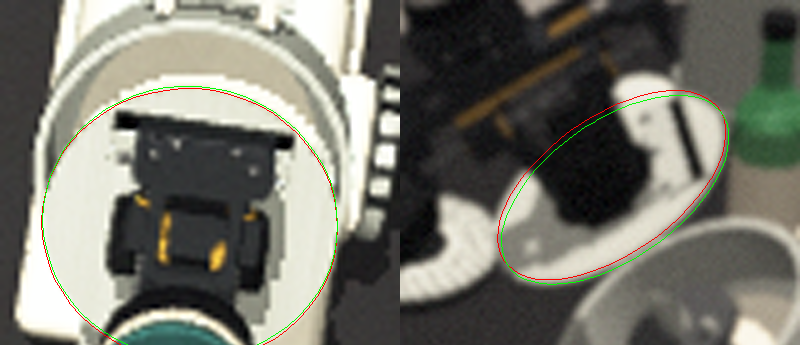

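```bash
python3 -c "
from h import *
rng=np.random.default_rng(0)
_,p,Rm=now()
print('tool -x',-Rm[:,0],'y',Rm[:,1],'z',Rm[:,2])
for nm,lo in(('top8',170),('side8',110)):
  S=load(nm);C=cloud(S);g=S['color'].astype(float).mean(-1)
  c0=p+Rm[:,0]*.0052
  q=(C-c0)@Rm
  m=(abs(q[...,0])<.025)&(np.hypot(q[...,1],q[...,2])<.085)&(np.hypot(q[...,1],q[...,2])>.045)&(g>lo)
  P=C[m];best=None
  for _ in range(500):
    a,b,c=P[rng.choice(len(P),3,False)];k=np.cross(b-a,c-a);l=np.linalg.norm(k)
    if l<1e-5: continue
    k/=l;i=abs((P-a)@k)<.003
    if best is None or i.sum()>best.sum():best=i
  Q=P[best];mm=Q.mean(0);k=np.linalg.svd(Q-mm)[2][2];k*=np.sign(k[2])
  print(nm,m.sum(),best.sum(),'normal',k,'tilt',np.degrees(np.arccos(k[2])),'az',np.degrees(np.arctan2(k[1],k[0])),'in tool',k@Rm,'dist from TCP along -x',(mm-p)@k, 'at tool axis: off',((mm-p)@k)/(Rm[:,0]@k))
"
```

```text
tool -x [-0.4983  0.0517  0.8655] y [0.1128 0.9936 0.0056] z [ 0.8596 -0.1004  0.5009]
top8 1024 820 normal [-0.4962  0.0497  0.8668] tilt 29.911761799289437 az 174.28392873161474 in tool [-1.     -0.0018  0.0027] dist from TCP along -x -0.006784880536909241 at tool axis: off 0.006784915550125999
side8 995 934 normal [-0.5024  0.0462  0.8634] tilt 30.300765481718322 az 174.7470349075012 in tool [-1.     -0.0059 -0.004 ] dist from TCP along -x -0.0056894723380889875 at tool axis: off 0.005689618764289441
```

```bash
python3 -c "
from h import *
_,p,Rm=now()
for nm,lo in(('top8',150),('side8',100)):
  S=load(nm);C=cloud(S);g=S['color'].astype(float).mean(-1)
  q=(C-p)@Rm
  m=(abs(q[...,0]-.006)<.005)&(np.hypot(q[...,1],q[...,2])<.11)&(g>lo)
  Q=q[m][:,1:]
  hist=cv2.convexHull(Q.astype(np.float32))[:,0];
  f=least_squares(lambda c:np.hypot(*(hist-c[:2]).T)-c[2],[0,0,.08],loss='soft_l1',f_scale=.002)
  print(nm,len(Q),Q.min(0),Q.max(0),f.x)
  mm=m.astype(np.uint8)*255;cv2.imwrite('pics/m_'+nm+'.png',mm[110:240,230:350])
"
```

```text
top8 999 [-0.0776 -0.069 ] [0.0802 0.0797] [ 0.0014 -0.0002  0.0796]
side8 1144 [-0.0802 -0.0816] [0.0787 0.0779] [-0.0004 -0.0016  0.0799]
```

apply_moves(rows=[{"slide": [0.06,0,-0.02],"twist": [0.001,-0.001,0.001],"fingers": -0.4},{"slide": [0.06,0,-0.02],"twist": [0,0,0],"fingers": -0.4},{"slide": [0.05,0,0],"twist": [0,0,0],"fingers": -0.4},{"slide": [0.05,0,0],"twist": [0,0,0],"fingers": -0.4},{"slide": [0,0,0],"twist": [0,0,0],"fingers": -0.4},{"slide": [0,0,0],"twist": [0,0,0],"fingers": -0.4}])

```text
t: 12.35
ee_pos: [0.5324, -0.0198, 0.2299]
eef_rot: [[0.503, 0.115, 0.857], [-0.049, 0.993, -0.104], [-0.863, 0.01, 0.505]]
wrist_force: [-0.3, -0.4, -3.2]
finger_gap: 0.0313
```

```bash
cat >> h.py <<'E'
def inst(psi=-1.,oy=.001):
    s,p,Rm=now();F=Rm.T@s['wrist_force'];T,Rt=ins(0,psi,oy)
    print('t',s['t'],'hh %.4f'%((p-T)@n),'lat err tool y,z (need)',(T-p)@Rt[:,1:],'rot need',np.degrees(R.from_matrix(Rm.T@Rt).as_rotvec()),'F tool',F,s['torque'],'gap',s['finger_gap'])
E
python3 -c "
from h import *
inst()"
```

```text
t 12.35 hh 0.0456 lat err tool y,z (need) [ 0.0019 -0.0042] rot need [-0.2324  0.3303  0.044 ] F tool [ 2.5969 -0.4715 -1.7956] [ 0.0074  0.6139 -0.0081] gap 0.03130650891657186
```

Correct the lateral error, then lower in small steps.

apply_moves(rows=[{"slide": [0,0.006,-0.014],"twist": [-0.001,0.002,0],"fingers": -0.4},{"slide": [0,0,0],"twist": [0,0,0],"fingers": -0.4},{"slide": [0,0,0],"twist": [0,0,0],"fingers": -0.4}])

```text
t: 12.65
ee_pos: [0.5292, -0.0167, 0.2288]
eef_rot: [[0.499, 0.11, 0.859], [-0.048, 0.994, -0.1], [-0.865, 0.009, 0.502]]
wrist_force: [0.1, -0.2, -3.4]
finger_gap: 0.0319
```

```bash
python3 -c "
from h import *
inst()"
```

```text
t 12.65 hh 0.0464 lat err tool y,z (need) [-0.0008 -0.0005] rot need [ 0.0276  0.1137 -0.0132] F tool [ 3.0041 -0.1909 -1.6408] [-0.0242  0.5752  0.0029] gap 0.031923449240812994
```

apply_moves(rows=[{"slide": [0.017,-0.002,-0.001],"twist": [0,0,0],"fingers": -0.4},{"slide": [0.017,0,0],"twist": [0,0,0],"fingers": -0.4},{"slide": [0.017,0,0],"twist": [0,0,0],"fingers": -0.4},{"slide": [0.017,0,0],"twist": [0,0,0],"fingers": -0.4},{"slide": [0,0,0],"twist": [0,0,0],"fingers": -0.4}])

```text
t: 13.15
ee_pos: [0.5385, -0.0182, 0.2086]
eef_rot: [[0.496, 0.11, 0.861], [-0.048, 0.994, -0.1], [-0.867, 0.009, 0.499]]
wrist_force: [-0.7, -0.1, -3.4]
finger_gap: 0.0316
```

```bash
python3 -c "
from h import *
inst()"
```

```text
t 13.15 hh 0.0242 lat err tool y,z (need) [-0.0001  0.0014] rot need [ 0.0253 -0.0899 -0.0051] F tool [ 2.6481 -0.1835 -2.2628] [-0.0037  0.6316  0.0511] gap 0.03157679668446555
```

apply_moves(rows=[{"slide": [0.01,0,0.002],"twist": [0,0,0],"fingers": -0.4},{"slide": [0.01,0,0.002],"twist": [0,0,0],"fingers": -0.4},{"slide": [0.01,0,0],"twist": [0,0,0],"fingers": -0.4},{"slide": [0,0,0],"twist": [0,0,0],"fingers": -0.4}])

```text
t: 13.55
ee_pos: [0.5434, -0.0186, 0.2012]
eef_rot: [[0.496, 0.11, 0.862], [-0.047, 0.994, -0.1], [-0.867, 0.009, 0.498]]
wrist_force: [-1.0, 2.2, -6.9]
finger_gap: 0.0321
```

```bash
python3 -c "
from h import *
inst()"
```

```text
t 13.55 hh 0.0154 lat err tool y,z (need) [-0.0002  0.0009] rot need [ 0.021  -0.1442 -0.0144] F tool [ 5.3777  2.0235 -4.5692] [0.2175 1.2344 0.103 ] gap 0.03208354657803036
```

apply_moves(rows=[{"slide": [0,0.002,-0.003],"twist": [0,0,0],"fingers": -0.4},{"slide": [0.008,0,0],"twist": [0,0,0],"fingers": -0.4},{"slide": [0.008,0,0],"twist": [0,0,0],"fingers": -0.4},{"slide": [0,0,0],"twist": [0,0,0],"fingers": -0.4}])

```text
t: 13.95
ee_pos: [0.5455, -0.0184, 0.1976]
eef_rot: [[0.497, 0.11, 0.861], [-0.048, 0.994, -0.1], [-0.866, 0.008, 0.499]]
wrist_force: [-3.6, 0.6, -6.3]
finger_gap: 0.0318
```

```bash
python3 -c "
from h import *
inst()"
```

```text
t 13.95 hh 0.0111 lat err tool y,z (need) [-0.0007  0.0009] rot need [ 0.0289 -0.0492  0.0022] F tool [ 3.6036  0.1949 -6.2912] [-0.0071  1.3489 -0.0309] gap 0.031809416675970176
```

apply_moves(rows=[{"slide": [0,0,-0.004],"twist": [0,0,0],"fingers": -0.4},{"slide": [0.006,0,0],"twist": [0,0,0],"fingers": -0.4},{"slide": [0.006,0,0],"twist": [0,0,0],"fingers": -0.4},{"slide": [0,0,0],"twist": [0,0,0],"fingers": -0.4}])

```text
t: 14.35
ee_pos: [0.5471, -0.0185, 0.1947]
eef_rot: [[0.499, 0.11, 0.86], [-0.048, 0.994, -0.1], [-0.865, 0.009, 0.501]]
wrist_force: [-3.0, 0.4, -5.7]
finger_gap: 0.0316
```

```bash
python3 -c "
from h import *
inst()"
```

```text
t 14.35 hh 0.0079 lat err tool y,z (need) [-0.0007  0.001 ] rot need [ 0.0241  0.0659 -0.0049] F tool [ 3.4603  0.0067 -5.4515] [-0.0104  1.0998 -0.0333] gap 0.03159644011466328
```

apply_moves(rows=[{"slide": [0.006,0,-0.003],"twist": [0,0,0],"fingers": -0.4},{"slide": [0.006,0,0],"twist": [0,0,0],"fingers": -0.4},{"slide": [0.006,0,0],"twist": [0,0,0],"fingers": -0.4},{"slide": [0,0,0],"twist": [0,0,0],"fingers": -0.4}])

```text
t: 14.75
ee_pos: [0.5495, -0.0186, 0.1899]
eef_rot: [[0.5, 0.11, 0.859], [-0.048, 0.994, -0.1], [-0.865, 0.009, 0.502]]
wrist_force: [0.9, 0.4, -3.7]
finger_gap: 0.0318
```

```bash
python3 -c "
from h import *
inst()"
```

```text
t 14.75 hh 0.0025 lat err tool y,z (need) [-0.0008  0.0012] rot need [ 0.0198  0.131  -0.016 ] F tool [ 3.6371  0.4947 -1.1651] [-0.0296  0.6193 -0.0641] gap 0.03175631262746974
```

apply_moves(rows=[{"slide": [0.005,0,0],"twist": [0,0,0],"fingers": -0.4},{"slide": [0.004,0,0],"twist": [0,0,0],"fingers": -0.4},{"slide": [0,0,0],"twist": [0,0,0],"fingers": -0.4},{"slide": [0,0,0],"twist": [0,0,0],"fingers": -0.4}])

```text
t: 15.15
ee_pos: [0.5504, -0.0184, 0.1888]
eef_rot: [[0.499, 0.11, 0.859], [-0.047, 0.994, -0.1], [-0.865, 0.009, 0.501]]
wrist_force: [-11.2, 2.4, 7.3]
finger_gap: 0.0312
```

```bash
python3 -c "
from h import *
inst();save('side','side9')
cv2.imwrite('pics/z11.png',cv2.resize(load('side9')['color'][140:260,250:410,::-1],(800,600),interpolation=cv2.INTER_CUBIC))"
```

```text
t 15.15 hh 0.0011 lat err tool y,z (need) [-0.0011  0.0011] rot need [ 0.0217  0.0976 -0.0348] F tool [-11.9872   1.1781  -6.1947] [ 0.0194  1.3722 -0.0387] gap 0.03117767143042103
```

View pics/z11.png

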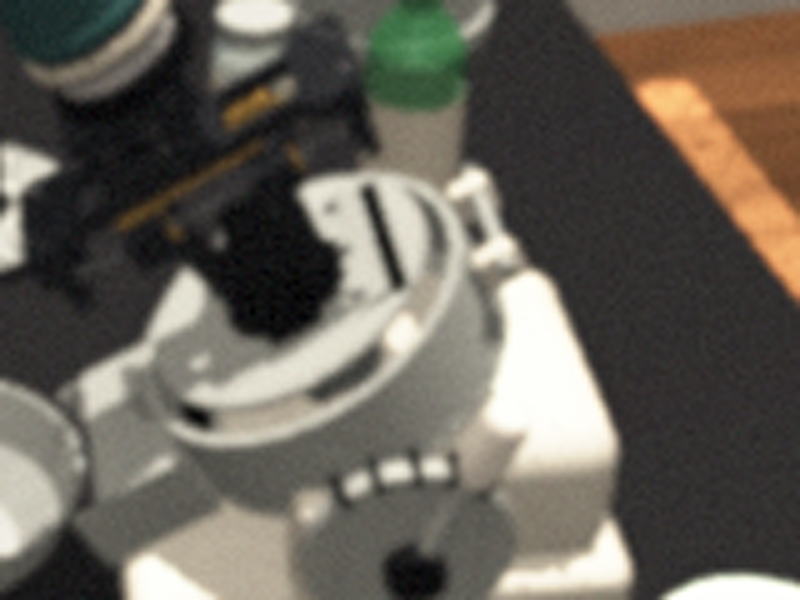

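apply_moves(rows=[{"slide": [-0.003,-0.002,-0.003],"twist": [0,0,0],"fingers": -0.4},{"slide": [0,0,0],"twist": [0,0,0],"fingers": 0.14},{"slide": [0,0,0],"twist": [0,0,0],"fingers": 0.14},{"slide": [0,0,0],"twist": [0,0,0],"fingers": 0.14},{"slide": [-0.02,0,0],"twist": [0,0,0],"fingers": 0.14},{"slide": [-0.05,0,0],"twist": [0,0,0],"fingers": 0.14},{"slide": [-0.1,0,0],"twist": [0,0,0],"fingers": 0.14},{"slide": [-0.1,0,0],"twist": [0,0,0],"fingers": 0.14},{"slide": [-0.1,0,0],"twist": [0,0,0],"fingers": 0.14}])

```text
t: 16.1
ee_pos: [0.4928, -0.0139, 0.2848]
eef_rot: [[0.499, 0.11, 0.86], [-0.048, 0.994, -0.1], [-0.865, 0.009, 0.501]]
wrist_force: [-0.1, 0.7, -0.3]
finger_gap: 0.0502
```

apply_moves(rows=[{"slide": [-0.15,0,0],"twist": [0,0,0],"fingers": 0.14},{"slide": [-0.1,0.12,0],"twist": [0,0,0],"fingers": 0.14},{"slide": [0,0.15,0],"twist": [0,0,0],"fingers": 0.14},{"slide": [0,0.15,0],"twist": [0,0,0],"fingers": 0.14},{"slide": [0,0.15,0],"twist": [0,0,0],"fingers": 0.14},{"slide": [0,0.15,0],"twist": [0,0,0],"fingers": 0.14},{"slide": [0,0.15,0],"twist": [0,0,0],"fingers": 0.14}])

```text
t: 16.8
ee_pos: [0.4847, 0.2514, 0.3518]
eef_rot: [[0.5, 0.11, 0.859], [-0.047, 0.994, -0.1], [-0.865, 0.01, 0.502]]
wrist_force: [0.1, -0.6, 0.3]
finger_gap: 0.0501
```

```bash
python3 -c "
from h import *
s,p,Rm=now();print(s['t'],p,s['wrist_force'])
a=save('side','side10')['color'][:,:,::-1];b=save('top','top10')['color'][:,:,::-1]
z=lambda i,x,y,w,h:cv2.resize(i[y:y+h,x:x+w],(400,300),interpolation=cv2.INTER_CUBIC)
cv2.imwrite('pics/z12.png',np.hstack([z(a,260,160,133,100),z(b,240,140,120,90)]))
rng=np.random.default_rng(0)
for nm,lo in(('top10',150),('side10',100)):
  S=load(nm);C=cloud(S);q=np.stack([(C-pc)@x,(C-pc)@y,(C-pc)@n],-1);r=np.hypot(q[...,0],q[...,1]);g=S['color'].astype(float).mean(-1)
  m=(r<.073)&(r>.05)&(abs(q[...,2])<.04)&(g>lo);P=q[m];A=np.c_[P[:,:2],np.ones(len(P))];w=np.ones(len(P),bool)
  for _ in range(10):
    f=np.linalg.lstsq(A[w],P[w,2],rcond=None)[0];e=P[:,2]-A@f;w=abs(e)<.003
  print(nm,m.sum(),w.sum(),'disc top plane h',f[2],'slopes',f[:2])
  m=(abs(q[...,2]-.016)<.006)&(r<.09)&(r>.07)&(g>lo);H=cv2.convexHull(q[m][:,:2].astype(np.float32))[:,0];k=least_squares(lambda c:np.hypot(*(H-c[:2]).T)-c[2],[0,0,.08],loss='soft_l1',f_scale=.002);print('centre,r',k.x)
  bar=(abs(q[...,0])<.05)&(abs(q[...,1])<.05)&(q[...,2]>.045)&(q[...,2]<.08)&(g<90);print('bar top h',bar.sum(),np.median(q[bar][:,2]))
"
```

```text
16.8 [0.4847 0.2514 0.3518] [ 0.1293 -0.6396  0.306 ]
top10 795 588 disc top plane h 0.01666719215734564 slopes [ 0.0074 -0.0147]
centre,r [-0.0023  0.0002  0.08  ]
bar top h 323 0.05726996345554988
side10 636 589 disc top plane h 0.01767113793629006 slopes [ 0.0044 -0.0116]
centre,r [-0.0025 -0.0015  0.0802]
bar top h 289 0.05871855060709576
```

View pics/z12.png

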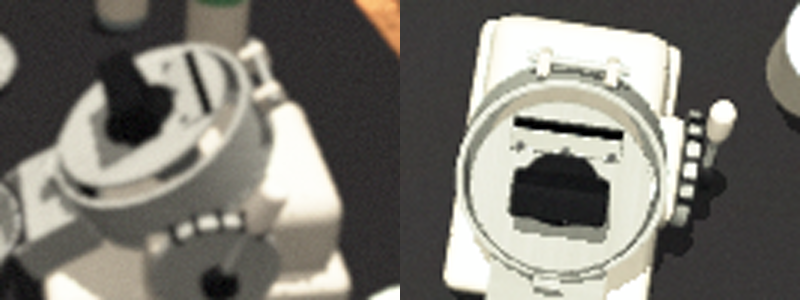

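```bash
python3 -c "
from h import *
Ps=[]
for nm,lo in(('top10',90),('side10',120)):
  S=load(nm);C=cloud(S);g=S['color'].astype(float).mean(-1)
  d=C-pc;H=d@h;Y=d@y;zz=C[...,2]
  m=(Y<-.112)&(Y>-.155)&(zz>.160)&(zz<.215)&(H>.02)&(H<.11)
  P=np.stack([H,Y,zz],-1)[m];Ps.append(P);print(nm,len(P),P.mean(0),P.min(0),P.max(0))
for lab,P in(('top',Ps[0]),('side',Ps[1]),('both',np.vstack(Ps))):
  def res(v,full=True):
    a,o,ph=v;L=np.array([np.sin(a),0,np.cos(a)]);q=P-np.array([ph,o,.1]);t=q@L;rad=np.linalg.norm(q-np.outer(t,L),axis=1)
    side=abs(rad-.012);end=abs(t-.110)
    return np.where(side<end,rad-.012,t-.110)
  f=least_squares(res,[.35,-.132,.0356],loss='soft_l1',f_scale=.002)
  g_=least_squares(lambda v:res([v[0],v[1],.0356]),[.35,-.132],loss='soft_l1',f_scale=.002)
  print(lab,'free pivot',f.x,np.median(abs(f.fun)),'fixed pivot',g_.x,np.median(abs(g_.fun)))
"
```

```text
top10 95 [ 0.0647 -0.1316  0.1891] [ 0.035  -0.144   0.1608] [ 0.0837 -0.1132  0.2046]
side10 176 [ 0.0635 -0.1402  0.1857] [ 0.0327 -0.1492  0.1601] [ 0.0805 -0.1129  0.2039]
top free pivot [ 0.4619 -0.1326  0.0288] 0.0012757451836434425 fixed pivot [ 0.3903 -0.1324] 0.0015815182857470689
side free pivot [ 0.428  -0.1336  0.03  ] 0.0009758038674155091 fixed pivot [ 0.3721 -0.1336] 0.0011255595664004811
both free pivot [ 0.4373 -0.1336  0.0297] 0.0011124118150017855 fixed pivot [ 0.3779 -0.1336] 0.0012931990530486992
```

```bash
python3 -c "
from h import *
def pts(nm,hb,zb):
  S=load(nm);C=cloud(S);d=C-pc;H=d@h;Y=d@y;zz=C[...,2]
  m=(Y<-.112)&(Y>-.155)&(zz>zb)&(zz<.215)&(H>hb[0])&(H<hb[1]);return np.stack([H,Y,zz],-1)[m]
for v in('top','side'):
  A=pts(v+'0',(-.05,.02),.150);B=pts(v+'10',(.03,.11),.160)
  print(v,len(A),len(B))
  def r1(P,a,o,ph,pz):
    L=np.array([np.sin(a),0,np.cos(a)]);q=P-np.array([ph,o,pz]);t=q@L;rad=np.linalg.norm(q-np.outer(t,L),axis=1)
    k=abs(rad-.012)<abs(t-.110);return np.where(k,rad-.012,t-.110)
  for pzf in(0,1):
    fun=lambda v:np.r_[r1(A,v[0],v[2],v[3],v[4] if pzf else .1),r1(B,v[1],v[2],v[3],v[4] if pzf else .1)]
    f=least_squares(fun,[-.55,.37,-.132,.0356,.1],loss='soft_l1',f_scale=.002);print(f.x,np.median(abs(f.fun)))
# ticks & hub via side10 pixels (quadrant plane)
S=load('side10');g=S['color'].astype(float).mean(-1)
im=cv2.resize(S['color'][210:270,300:380,::-1],(800,600),interpolation=cv2.INTER_CUBIC);cv2.imwrite('pics/z13.png',im)
T=load('top10');im=cv2.resize(T['color'][160:208,310:350,::-1],(500,600),interpolation=cv2.INTER_CUBIC);cv2.imwrite('pics/z14.png',im)
"
```

```text
top 83 95
[-0.5998  0.3553 -0.1313  0.0391  0.1   ] 0.0014080963780203765
[-0.5593  0.3704 -0.1314  0.0365  0.097 ] 0.0012077141801833426
side 180 176
[-0.5783  0.3558 -0.1325  0.0368  0.1   ] 0.0012419459113607086
[-0.5487  0.3647 -0.1325  0.035   0.098 ] 0.0011287396771424828
```

View pics/z13.png

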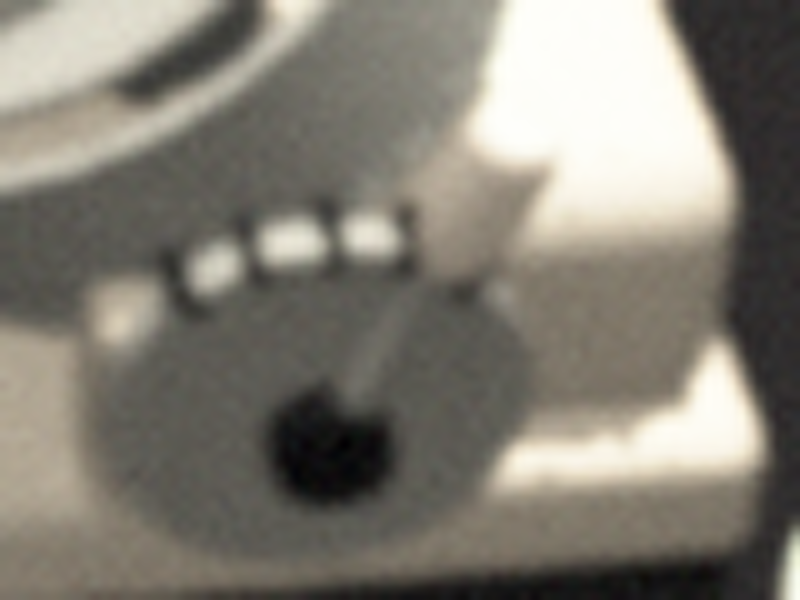

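View pics/z14.png

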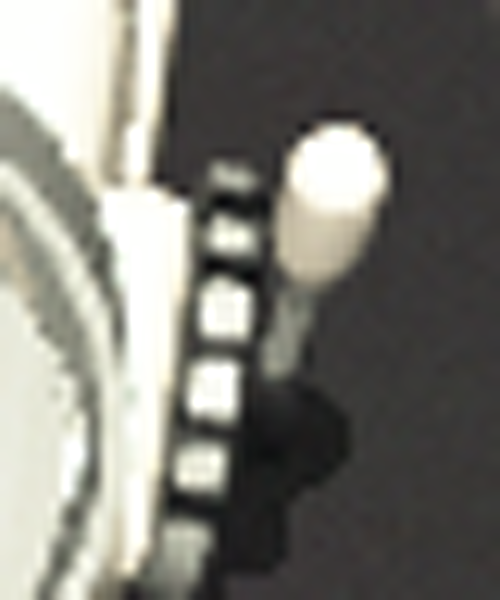

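```bash
python3 -c "
from h import *
for v in('top','side'):
  d=cv2.absdiff(load(v+'0')['color'],load(v+'10')['color']).max(-1);cv2.imwrite('pics/d_'+v+'.png',d)
cv2.imwrite('pics/d.png',np.hstack([cv2.resize(cv2.imread('pics/d_top.png'),(400,300)),cv2.resize(cv2.imread('pics/d_side.png'),(400,300))]))
"
```

```text
(no output)
```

View pics/d.png

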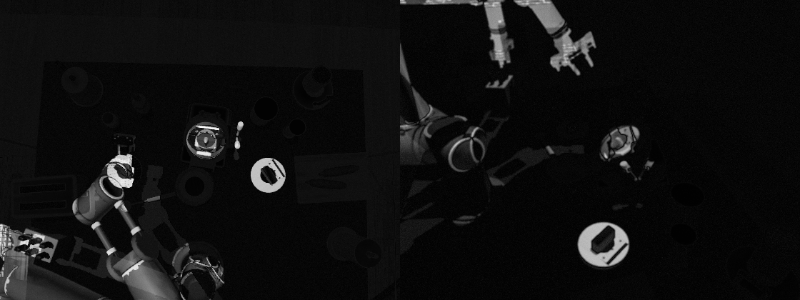

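The difference images show changes only at the arm and its shadows, the chamber, the lever and the slicing disc's old place. Nothing else moved, so I'm handing in.

```bash
python3 -c "
from h import *
print(arm.job_done())"
```

```text
the job is handed in; nothing more can be done
None
```

I set the thickness lever to the fourth mark, seated the slicing disc on the drive plate, and handed the job in at about 17 s of the 64 s allowed. No verdict was reported.

- **Lever:** I gripped the knob and turned it from about -0.55 to the fourth mark (0.35). The checks disagreed a little:

| Check | Reading (rad) |
|---|---|
| Tool orientation while gripping | 0.345 |
| Knob outline, side and top views | 0.347 and 0.364 |
| Depth fits solving for the pivot from both lever positions | 0.355 to 0.370 |
| Depth fits, pivot fixed at my estimate | 0.372 to 0.390 |
| Depth fits, pivot free, final picture alone | 0.43 to 0.46 |
| First rough side-view reading | about 0.40 |

  I took about 0.355 as the best value. I gave the rough reading and the free-pivot fits little weight, because they depend on a poorly known pivot.
- **Disc:** I lined it up with the pin seen in the top view. It slid over the shaft and pin with no turning needed and met firm contact, about 12 N along the shaft, at about 1 mm by my estimate.
- **Disc after release:** its top measured 16.7 and 17.7 mm above the plate (16 expected), and the grip bar top 57.3 and 58.7 mm (58 expected). It tilts under 1 degree, so it is home and not resting on the pin.
- **Forces and surroundings:** while holding the lever the wrist showed about 12 N, including a 4 N sideways push that may have been the gripper body touching the chamber. Before-and-after pictures show nothing else moved, though parts of the scene were behind the arm or its shadow. The arm ended clear of everything.

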